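# Gauge the rotor pivot pin in the bench micrometer

## Task

Set up the centrifuge rotor's long pivot pin for a diameter reading in the bench micrometer: lay it in the V-block so that it lies along the groove under the spindle, let go of it, then wind the spindle down on it with the ratchet knob at the very top (clockwise seen from above) until the ratchet slips, give it two clicks or so of slipping (twelve clicks to a turn), well short of a quarter turn, and leave the pin clamped. Turn only the ratchet knob, never the thimble under it, do not shove the stand about, and leave the short pin and everything else where it is.

Things in the scene. Friction and masses are not known exactly. Their poses are not given: they have to be found in the camera images.
- micrometer: Bench micrometer, stands loose on the bench by its 2.4 kg. Origin: under the base on the spindle's axis. Base plate 22 mm high, x -55 to 115, y -65 to 65 mm. Column (28 mm thick, to 146 mm high) at x = 78 mm; arm and head 98 to 160 mm high, within 26 mm of the axis at the sides. Its front (-x) faces the robot, turned by up to 35 degrees; its y runs along the groove of the V-block.
- v_seat (a point): Where the axis of a 12 mm pin lies when it is seated in the V-block, straight under the spindle, 52 mm above the bench; axes as the micrometer. The steel V-block is open at both ends, y -35 to 35 mm, 36 mm wide, its top 54 mm above the bench, its 90 degree groove along y. The 10 mm thick spindle starts 4 to 8.5 mm above a seated pin (how much is not told); 12 mm down per turn; it does not rotate.
- ratchet_knob (a point): Point on the axis of the ratchet knob, 205 mm above the bench and straight over v_seat: ribbed upright knob 18 mm thick, 189 to 218 mm high, topmost part of the micrometer, free all round. It stays at its height. Clockwise from above lowers the spindle. It runs with about 0.045 N m; once the spindle bears on the pin the drag rises over half a radian or so to 0.087 N m and stays there: the ratchet slips.
- ratchet_mark (a point): Dark mark on the top of the ratchet knob, 7 mm out from its axis, 218 mm above the bench; its x axis points outwards. At the start it stands over the mark of the thimble and stays so until the ratchet slips; then it gets ahead clockwise. A click is a twelfth of a turn. The spindle force at slipping is about 22 N, and the screw keeps it when the knob is let go.
- thimble_top (a point): Centre of the top face of the thimble, the wider knurled sleeve, 23 mm thick, right under the ratchet knob, 162 to 189 mm above the bench; x axis towards its dark mark. It turns with the knob until the ratchet slips. Not to be gripped: it has no force limit.
- pivot_pin: The long plain steel pin, 12 mm thick, 150 mm long, about 130 g. Origin at its middle, y along the pin, both ends alike. It lies in one of the two lanes of the pin rest, its axis 24 mm above the bench, both ends free.
- pin_rest: White plastic rest fixed on the bench, 104 by 60 mm, 30 mm high with pins in it, two lanes along its y, at x = -32 and 32 mm. Its saddles reach 26 mm either side of the middle of a lane. Origin under its centre.
- short_pin: Bystander in the other lane: like the pivot pin but 80 mm long. Origin at its middle.
- petri_dish: Bystander: clear round dish 93 mm wide, 16 mm high. Origin under its centre.
- screwdriver: Bystander: black handled screwdriver, 150 mm long, lying along its x axis.
- sample_jar: Bystander: small clear jar with white cap, 48 mm wide, 60 mm high. Origin under its centre.
- reagent_bottle: Bystander: bottle with blue cap, 56 mm wide, 105 mm high. Origin under its centre.
- orange_rack: Bystander: orange tube rack 72 by 112 mm, 52 mm high. Origin under its centre.
- tip_box: Bystander: blue box 80 by 120 mm, 55 mm high. Origin under its centre.
There are look-alikes about, which are no part of the job. Leave any blue or pink look-alike of the micrometer alone.

How it is judged:
On the way, in this order (a step that is already met when the one before it is completed fails the run):
1. the pivot pin lies seated in the V-block under the spindle, let go (z of pivot_pin in the frame of v_seat between -0.002 and 0.002 m and x of pivot_pin in the frame of v_seat between -0.002 and 0.002 m and y of pivot_pin in the frame of v_seat between -0.04 and 0.04 m and angle between the y axis of pivot_pin and the y axis of micrometer, either way round below 0.04 rad and contact force between the fingers and pivot_pin below 0.2 N), for 0.3 s.
2. the ratchet has slipped by most of a click (0.4 rad) with the spindle bearing on the pin (x of ratchet_mark in the frame of thimble_top below 0.00645 m and contact force between spindle_c0 and pivot_pin above 12 N), for 0.1 s.
At the end, for the whole second after the job is handed in: the pivot pin rests, let go, in the V-block: within 2 mm of the seat in height and sideways, its middle within 40 mm of the spindle, along the groove within 0.04 rad, clamped by the spindle with over 12 N; the ratchet has slipped 0.4 rad or more, short of a quarter turn (all of step 1 and all of step 2 and linear speed of pivot_pin below 0.01 m/s); the robot touches nothing.
It fails at once if the ratchet was run on for a quarter turn or more after it had slipped (x of ratchet_mark in the frame of thimble_top below 0 m).
It fails at once if the spindle squeezed the pin beyond what the ratchet lets through (30 N) (contact force between spindle_c0 and pivot_pin above 30 N).
It fails at once if the fingers worked on the thimble (5 N) instead of the ratchet knob (contact force between the fingers and thimble_c0 above 5 N).
It fails at once if the stand was shoved by over 6 mm (distance of micrometer from where it was at the start of the episode above 0.006 m).
It fails at once if a bystander was shifted by over 20 mm (distance of any of short_pin, petri_dish, screwdriver, sample_jar, reagent_bottle, orange_rack, tip_box from where it was at the start of the episode above 0.02 m).
It also fails if it takes over 72 s, if anything falls off the work surface, if the arm or the gripper's body presses on something with over 40 N, if the wrist force passes 120 N, or if a joint passes its speed limit or range.

## Robot

A 6-joint arm with a two-finger parallel gripper is mounted at the origin on the work surface. World frame = base frame: x ahead of the robot, y to its left, z up, the work surface at z = 0. Lengths are in m, angles in rad, forces in N, time in s.
With the tool pointing down it reaches from about 0.325 to 0.75 m from the base axis. Payload 7.6 kg.
Tool frame: the origin (TCP) lies between the finger pads; the fingertips stand 11 mm ahead of it and the grasp point (between the pads) lies 8 mm behind it; z points along the fingers, y is the direction in which the jaws open and shut (so a half turn about z gives the same grasp; the last joint's range is limited). The gripper opens to 85 mm and grips with 20 to 120 N. Pads are 22 mm wide; open, the fingers measure 114 mm over their backs; the gripper's body (76 mm by 85 mm) begins 54 mm behind the grasp point. The pads swing forward as they close: fully open they stand 13 mm farther back than shut.
Start: joints at [1.15, 0.052, 1.401, -0, 1.689, -0.07], TCP at [0.18, 0.493, 0.242] pointing down, gripper open.
Joint ranges: [-2.9, 2.9], [-0.91, 2.17], [0.12, 2.37], [-1.06, 4.2], [0.26, 2.73], [-2.93, 2.93]. Speed limits (rad/s): [2.57, 2.57, 3.01, 3.14, 3.14, 3.14].

## Interface

Orientations are given as a rotation vector (axis times angle).
In Python, from bench import bot, snapshot, calibration, order gives the robot as it stands.
- The arm moves only by the tool carry_out, never from a script. Its argument "increments" is one flat list of numbers, 5 for each row, row after row: the opening, from -1 (shut) to 1 (fully open), then the shift along the tool's x, y, z in mm, then the turn about the tool's z in rad. In form: [grip, dx, dy, dz, yaw, grip, dx, dy, dz, yaw, ...]. A call has 1 to 12 rows; each row is the pose to reach, as a shift and turn from the pose commanded when the call began, along the tool's axes at that moment; what a row does not reach only later rows make up. A row lasts 1/12 s, in which the tool goes at most 41.7 mm and 7.16 degrees, less where a joint would pass 70% of its speed; a pose out of reach is approached as far as the arm can. A call with a gripper value outside its range is refused whole. The fingers move at their own pace and stop on an object; "squeeze" is the grip in N (left out, the last holds). Time passes only in rows, so rows that repeat a pose let the fingers close. It gives the time, the measured TCP pose, the force and the opening at its end, in the units of the state.
- bot.sense(): the state, without advancing time (a new reading comes with each control period).
- snapshot(name): name is "side" or "top" or "wrist"; returns the picture (400x640x3 uint8, red, green, blue); there is no depth.
- calibration(name): a dict with "K" (3x3 intrinsics, pixels), "T" (4x4, takes a point from camera to world coordinates). Camera axes: x right, y down, z forward; pixel columns grow to the right and rows downward; lengths in m; the calibration is good to about 2 mm. A picture is of the moment at which its call begins: read the wrist's pose just before it. calibration takes no time and is no camera call; for the wrist camera it gives the pose at the moment of the call.
- order.hand_in(): hands the job in, once; it reports no verdict.
The state is a dict: "clock": time; "qpos": joint angles; "dq": joint speeds; "tau": joint torques, N m; "ee_pos": TCP position; "ee_rot": TCP orientation; "contact_force": force on the tool from outside, world axes, zero at the start; "ft_torque": the same for the moment, N m; "finger_gap": finger opening in m.
Only numpy, scipy, OpenCV 4.12 (cv2) and the standard library are available. Lean on these libraries where they do the work, as an engineer would, in place of code of your own. Each camera call takes 0.05 s, during which the arm holds its last target. There are 200 camera calls.

## Working session

There is one attempt and no reset: what is moved stays moved. The work goes in short steps, Python scripts to look and compute and a tool call to move; the robot and the scene stay as the last step left them, time stands still between calls to the robot, and variables do not carry over. Pictures are saved under pics/ and viewed, about 8 in all and at most 12, crops included, and the job is handed in when it is done.

Besides the shell and the picture viewer there is one more tool, called after "Emit:" in YAML: its name, and indented under it one key for each argument. carry_out: Moves the arm, as the interface text tells. Its arguments: {"type":"object","properties":{"increments":{"type":"array"},"squeeze":{"type":"number"}},"required":["increments"]}

```bash
mkdir -p pics; ls
python3 - <<'E'
from bench import bot,snapshot,calibration
import cv2,numpy as np
np.set_printoptions(precision=4,suppress=True)
print(bot.sense())
for n in("top","side"):
    c=calibration(n);print(n,c["K"],c["T"])
    cv2.imwrite(f"pics/{n}0.png",cv2.cvtColor(snapshot(n),cv2.COLOR_RGB2BGR))
E
```

```text
pics
{'clock': 0.0, 'qpos': array([ 1.1497,  0.0528,  1.4018, -0.    ,  1.6886, -0.0703]), 'dq': array([-0.0004, -0.0013,  0.    , -0.0005, -0.0004, -0.0011]), 'tau': array([ -0.0017, -38.1685, -36.0174,  -0.0003,   0.0063,   0.    ]), 'ee_pos': array([0.1803, 0.4928, 0.2415]), 'ee_rot': array([-0.5481, -3.093 ,  0.0024]), 'contact_force': array([-0.9464,  0.3031, -0.6554]), 'ft_torque': array([-0.0041,  0.0226, -0.0177]), 'finger_gap': 0.08559841436463007}
top [[490.3707   0.     309.0805]
 [  0.     490.3707 206.421 ]
 [  0.       0.       1.    ]] [[ 0.0007 -0.9924  0.1231  0.3578]
 [-0.9997 -0.004  -0.026   0.0732]
 [ 0.0263 -0.1231 -0.9921  1.466 ]
 [ 0.      0.      0.      1.    ]]
side [[504.4747   0.     325.4554]
 [  0.     504.4747 199.6726]
 [  0.       0.       1.    ]] [[ 0.9338 -0.225   0.2783  0.1801]
 [-0.3577 -0.5622  0.7457 -0.8305]
 [-0.0113 -0.7958 -0.6054  0.8943]
 [ 0.      0.      0.      1.    ]]
```

View pics/top0.png

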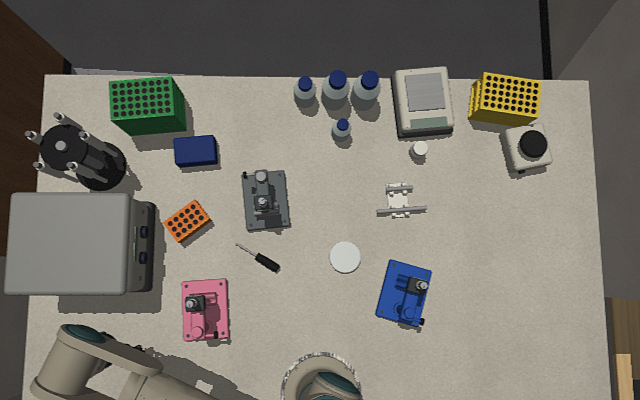

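View pics/side0.png

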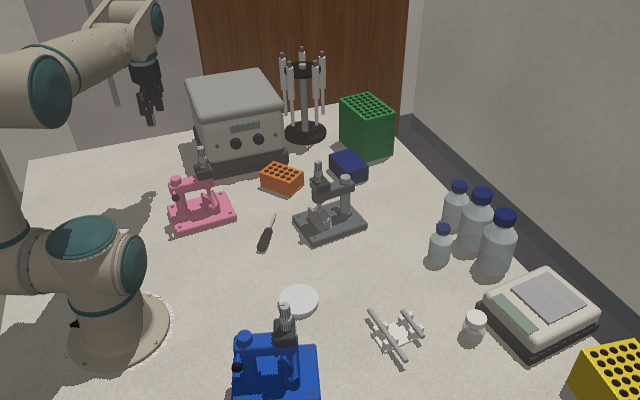

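Top view: the grey micrometer is at about (265,200), the rest at (400,200) with the long pin at row 211, and the short pin at row 187. Next I'll enlarge these areas.

Run:
```python
import cv2,numpy as np
t=cv2.imread("pics/top0.png");s=cv2.imread("pics/side0.png")
z=lambda im,x,y,w,h,k:cv2.resize(im[y:y+h,x:x+w],None,fx=k,fy=k,interpolation=cv2.INTER_CUBIC)
a=np.hstack([z(t,235,160,66,80,6)[:,:],z(t,370,175,66,50,6)[:300].copy() if 0 else cv2.copyMakeBorder(z(t,370,175,66,50,6),0,180,0,0,cv2.BORDER_CONSTANT)])
cv2.imwrite("pics/c1.png",a);print(a.shape)
```

```text
(480, 792, 3)
```

View pics/c1.png

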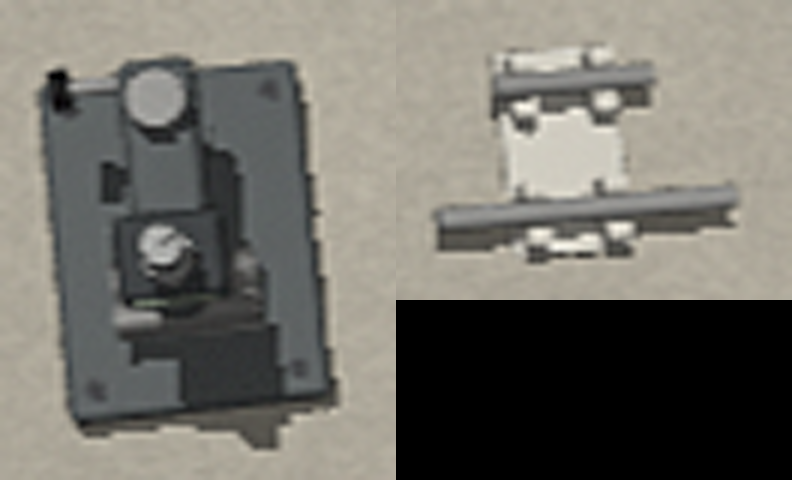

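```bash
cat > h.py <<'E'
import numpy as np,cv2
from bench import bot,snapshot,calibration
from scipy.spatial.transform import Rotation as R
np.set_printoptions(precision=4,suppress=True)
def ray(c,px,z):
    d=c["T"][:3,:3]@np.linalg.solve(c["K"],[px[0],px[1],1]);o=c["T"][:3,3]
    return o+d*(z-o[2])/d[2]
def proj(c,P):
    P=np.atleast_2d(P);q=(P-c["T"][:3,3])@c["T"][:3,:3]@c["K"].T
    return q[:,:2]/q[:,2:]
def save(n,f,box=None,k=1):
    c=calibration(n);im=cv2.cvtColor(snapshot(n),cv2.COLOR_RGB2BGR);cv2.imwrite("pics/raw_"+f,im)
    if box:im=im[box[1]:box[3],box[0]:box[2]]
    cv2.imwrite("pics/"+f,cv2.resize(im,None,fx=k,fy=k,interpolation=cv2.INTER_CUBIC));return c
E
python3 - <<'E'
from h import *
c=calibration("top")
m=lambda x,y:(235+(x+.5)/6-.5,160+(y+.5)/6-.5)
cs=np.array([ray(c,m(*p),.022)[:2] for p in((45,85),(293,62),(328,392),(80,415))])
mod=np.array([(115,65),(115,-65),(-55,-65),(-55,65)])/1e3
print(cs)
A=mod-mod.mean(0);B=cs-cs.mean(0);U,_,V=np.linalg.svd(A.T@B);Rm=(U@V).T
yaw=np.arctan2(Rm[1,0],Rm[0,0]);print("yaw",yaw,"origin",cs.mean(0)-Rm@mod.mean(0))
print("resid",cs-(mod-mod.mean(0))@Rm.T-cs.mean(0))
print("knob",ray(c,m(160,241),.218))
p=lambda x,y:(370+(x-396+.5)/6-.5,175+(y+.5)/6-.5)
a=ray(c,p(438,216),.024);b=ray(c,p(738,196),.024);print("pin",a,b,(a+b)/2,np.linalg.norm(a-b),np.arctan2(*(a-b)[:2]))
a=ray(c,p(494,83),.024);b=ray(c,p(655,75),.024);print("short",(a+b)/2)
E
```

```text
[[0.6344 0.2353]
 [0.6467 0.1122]
 [0.4818 0.0938]
 [0.4701 0.2153]]
yaw 0.10947369862930047 origin [0.5284 0.1609]
resid [[-0.0013 -0.0028]
 [-0.0031  0.0034]
 [ 0.0009  0.0036]
 [ 0.0034 -0.0042]]
knob [0.5294 0.1631 0.218 ]
pin [ 0.5251 -0.1653  0.024 ] [ 0.5356 -0.3152  0.024 ] [ 0.5304 -0.2402  0.024 ] 0.15025537930614005 -0.0704097060176868
short [ 0.5941 -0.2348  0.024 ]
```

```bash
cat >> h.py <<'E'
def go(p,phi):
    """rel shift (mm, tool axes) and yaw to get TCP to p with tool x at world heading phi (mod pi)"""
    s=bot.sense();T=R.from_rotvec(s["ee_rot"]).as_matrix();x=T[:,0]
    cur=np.arctan2(x[1],x[0]);d=T.T@(np.array(p)-s["ee_pos"])*1e3
    w=-(phi-cur);w=(w+np.pi/2)%np.pi-np.pi/2
    print("t",s["clock"],"tcp",s["ee_pos"],"head",cur,"z",T[:,2],"q",s["qpos"],"f",s["contact_force"],"gap",s["finger_gap"]);print("shift",d,"yaw",w,"or",w-np.sign(w)*np.pi)
E
python3 - <<'E'
from h import *
u=np.array([.07,-1,0]);u/=np.linalg.norm(u)
p=np.array([.5304,-.2402,0])+u*.058
p[2]=.13;print(p)
go(p,np.arctan2(-u[1],-u[0]))
c=calibration("wrist");s=bot.sense()
T=R.from_rotvec(s["ee_rot"]).as_matrix();print(c["K"],T.T@c["T"][:3,:3],T.T@(c["T"][:3,3]-s["ee_pos"]))
E
```

```text
[ 0.5345 -0.2981  0.13  ]
t 0.1 tcp [0.1803 0.4928 0.2416] head 2.7907915942426476 z [-0.0005 -0.0012 -1.    ] q [ 1.1497  0.0527  1.4016  0.      1.6886 -0.0703] f [ 0.2017 -0.675  -0.1746] gap 0.08505955387636248
shift [-604.3888 -620.8575  112.3535] yaw 1.1501092658131085 or -1.9914833877766847
[[298.5303   0.     314.353 ]
 [  0.     298.5303 194.8932]
 [  0.       0.       1.    ]] [[ 0.0001 -0.9524 -0.305 ]
 [ 1.     -0.      0.0006]
 [-0.0006 -0.305   0.9524]] [ 0.0785  0.0009 -0.1314]
```

Run:
```python
from h import *
c=calibration("top")
for p in((164,223),(192,201),(210,219),(181,242)):print("rack",ray(c,p,.052))
for p in((175,137),(213,136),(217,163),(178,166)):print("tipbox",ray(c,p,.055))
u=np.array([-.07,1,0]);u/=np.linalg.norm(u)
p=np.array([.5304,-.2402,.13])+u*.056;print(p);go(p,np.arctan2(u[1],u[0]))
e=np.array([-np.sin(.11),np.cos(.11),0])
for g in(80,140,165):print(g,np.array([.529,.162,0])+e*g/1e3)
```

```text
rack [0.4836 0.4529 0.052 ]
rack [0.5477 0.3749 0.052 ]
rack [0.4956 0.3217 0.052 ]
rack [0.4292 0.4026 0.052 ]
tipbox [0.7363 0.4294 0.055 ]
tipbox [0.7402 0.3187 0.055 ]
tipbox [0.6595 0.3051 0.055 ]
tipbox [0.6499 0.4178 0.055 ]
[ 0.5265 -0.1843  0.13  ]
t 0.1 tcp [0.1803 0.4928 0.2416] head 2.7907915942426476 z [-0.0005 -0.0012 -1.    ] q [ 1.1497  0.0527  1.4016  0.      1.6886 -0.0703] f [ 0.2017 -0.675  -0.1746] gap 0.08505955387636248
shift [-557.8326 -516.7974  112.2215] yaw 1.1501092658131085 or -1.9914833877766847
80 [0.5202 0.2415 0.    ]
140 [0.5136 0.3012 0.    ]
165 [0.5109 0.326  0.    ]
```

Emit:
carry_out:
  increments: [0.3,0,0,-58,0,0.3,0,0,-58,0,0.3,-558,-517,-58,1.15,0.3,-558,-517,-58,1.15,0.3,-558,-517,-58,1.15,0.3,-558,-517,-58,1.15,0.3,-558,-517,-58,1.15,0.3,-558,-517,-58,1.15,0.3,-558,-517,-58,1.15,0.3,-558,-517,-58,1.15,0.3,-558,-517,-58,1.15,0.3,-558,-517,-58,1.15]

```text
clock: 1.1
ee_pos: [0.3703, 0.1201, 0.3002]
ee_rot: [2.15, 2.291, 0.0]
contact_force: [1.1, 1.7, 0.2]
finger_gap: 0.0556
```

Run:
```python
from h import *
u=np.array([-.07,1,0]);u/=np.linalg.norm(u)
p=np.array([.5304,-.2402,.15])+u*.056;go(p,np.arctan2(u[1],u[0]))
```

```text
t 1.1 tcp [0.3703 0.1201 0.3002] head 1.634402362706999 z [ 0.0002  0.0002 -1.    ] q [ 0.2185 -0.3442  1.6431  0.0001  1.8425  0.155 ] f [1.1473 1.7161 0.2346] gap 0.05558001775763917
shift [-313.7445  136.4584  150.1826] yaw -0.006279965722540082 or 3.135312687867253
```

Emit:
carry_out:
  increments: [0.3,-314,136,0,-0.006,0.3,-314,136,0,-0.006,0.3,-314,136,0,-0.006,0.3,-314,136,0,-0.006,0.3,-314,136,0,-0.006,0.3,-314,136,50,-0.006,0.3,-314,136,100,-0.006,0.3,-314,136,150,-0.006,0.3,-314,136,150,-0.006,0.3,-314,136,150,-0.006,0.3,-314,136,150,-0.006,0.3,-314,136,150,-0.006]

```text
clock: 2.1
ee_pos: [0.5265, -0.1817, 0.1473]
ee_rot: [-2.133, -2.298, 0.003]
contact_force: [0.8, 0.0, 1.9]
finger_gap: 0.0557
```

Run:
```python
from h import *
go([.5265,-.1843,.032],1.64)
c=save("wrist","w1.png");np.save("w1c.npy",c,allow_pickle=True)
```

```text
t 2.1 tcp [ 0.5265 -0.1817  0.1473] head 1.6454505493686264 z [-0.0059  0.0027 -1.    ] q [-0.3987  0.1955  1.4356  0.0002  1.5169 -0.4734] f [0.7787 0.0485 1.9012] gap 0.05572699516588471
shift [ -2.9739   0.4872 115.2573] yaw 0.005450549368626545 or -3.1361421042211663
```

View pics/w1.png

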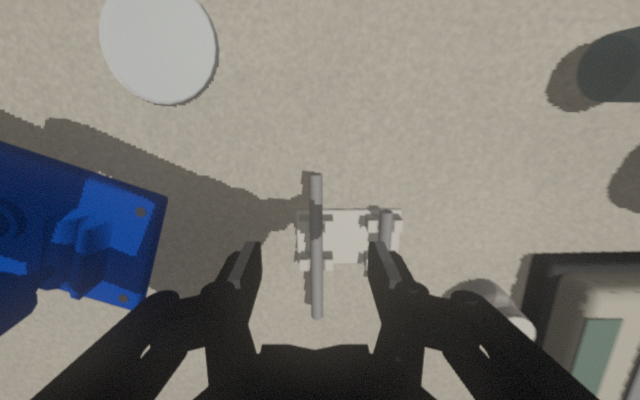

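Run:
```python
from h import *
c=np.load("w1c.npy",allow_pickle=True).item()
im=cv2.imread("pics/raw_w1.png").astype(int).sum(2)
for r in(180,195,230,250,280,300):print(r,im[r,306:330])
a=ray(c,(316,174),.027);b=ray(c,(317.2,318),.027)
print(a,b,(a+b)/2,np.linalg.norm(a-b),np.arctan2((a-b)[1],(a-b)[0]))
```

```text
180 [305 290 280 290 320 355 392 409 421 435 442 436 432 416 398 390 425 485
 489 489 484 482 481 478]
195 [289 292 280 280 309 348 379 409 414 428 440 441 427 419 403 391 422 482
 492 497 493 493 484 476]
230 [331 311 303 282 248 251 250 263 261 266 256 261 266 249 252 259 315 364
 385 496 541 547 545 551]
250 [316 316 310 301 288 306 348 383 398 418 428 438 429 423 409 388 394 482
 502 507 495 496 497 501]
280 [292 293 294 302 290 284 329 369 402 417 431 441 431 422 414 402 396 441
 484 484 491 494 487 481]
300 [293 297 299 297 292 288 327 365 390 409 428 437 437 430 420 389 395 450
 482 483 479 487 486 495]
[ 0.5259 -0.1636  0.027 ] [ 0.5386 -0.3135  0.027 ] [ 0.5323 -0.2385  0.027 ] 0.15038716633676139 1.6553736270672266
```

Run:
```python
from h import *
go([.5273,-.1832,.017],1.652)
```

```text
t 2.15 tcp [ 0.5276 -0.1815  0.1502] head 1.6463935811242547 z [-0.001   0.0008 -1.    ] q [-0.3977  0.1922  1.4333  0.0003  1.5173 -0.4733] f [0.2285 0.8116 0.3645] gap 0.05523259721257252
shift [ -1.7952  -0.3047 133.2373] yaw -0.0056064188757452005 or 3.135986234714048
```

Emit:
carry_out:
  increments: [0.1,1,0.5,40,-0.006,0.1,1,0.5,75,-0.006,0.1,1,0.5,105,-0.006,0.1,1,0.5,125,-0.006,0.1,1,0.5,133,-0.006,0.1,1,0.5,133,-0.006,0.1,1,0.5,133,-0.006,-0.7,1,0.5,133,-0.006,-1,1,0.5,133,-0.006,-1,1,0.5,133,-0.006,-1,1,0.5,133,-0.006,-1,1,0.5,133,-0.006]
  squeeze: 80

```text
clock: 3.15
ee_pos: [0.5281, -0.181, 0.0189]
ee_rot: [2.129, 2.31, -0.001]
contact_force: [-6.1, 0.7, 8.9]
finger_gap: 0.0094
```

Emit:
carry_out:
  increments: [-1,0,0,0,0,-1,0,0,0,0,-1,0,0,0,0,-1,0,0,-5,0,-1,0,0,-15,0,-1,0,0,-35,0,-1,0,0,-60,0,-1,0,0,-90,0,-1,0,0,-120,0,-1,0,0,-140,0,-1,0,0,-140,0,-1,0,0,-140,0]

```text
clock: 4.15
ee_pos: [0.5288, -0.1807, 0.1588]
ee_rot: [2.126, 2.309, 0.002]
contact_force: [0.1, 0.2, -2.8]
finger_gap: 0.0094
```

Run:
```python
from h import *
e=np.array([-np.sin(.11),np.cos(.11),0])
p=np.array([.529,.162,.27])+e*.168;print(p)
go(p,np.pi/2+.11)
c=save("wrist","w2.png")
np.save("w2c.npy",c,allow_pickle=True)
```

```text
[0.5106 0.329  0.27  ]
t 4.15 tcp [ 0.5288 -0.1807  0.1588] head 1.6528790233449717 z [ 0.0031 -0.001  -1.    ] q [-0.3956  0.1851  1.4239  0.0003  1.5294 -0.4777] f [ 0.1497  0.2048 -2.8072] gap 0.009438193978943136
shift [ 509.368    23.9744 -111.7505] yaw -0.027917303449924935 or 3.113675350139868
```

View pics/w2.png

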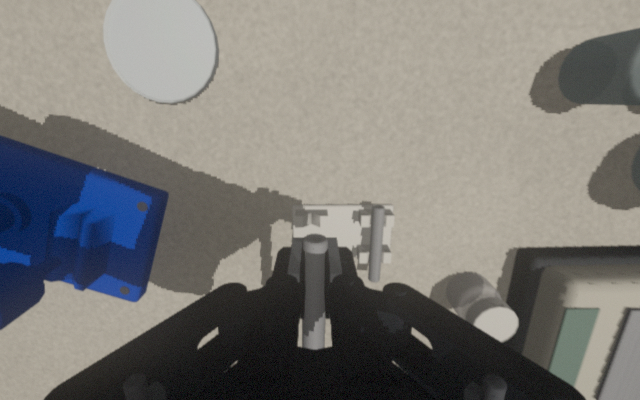

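Run:
```python
from h import *
c=np.load("w2c.npy",allow_pickle=True).item()
a=ray(c,(315,236),.167);print(a, a-[.5288,-.1807,.167])
u=a*0+[np.cos(1.653),np.sin(1.653),0]
g=np.array([.5288,-.1807,.167])
for tilt in(-.1,-.05,0,.05):
  print(tilt,[proj(c,g+u*s+[0,0,s*tilt])[0] for s in(.0187,.022,-.13)])
im=cv2.imread("pics/raw_w2.png").astype(int).sum(2)
for r in(250,290,310,330,342,346,350,354):print(r,im[r,296:332:1])
```

```text
[ 0.5275 -0.1605  0.167 ] [-0.0013  0.0202  0.    ]
-0.1 [array([314.3019, 237.2051]), array([314.2997, 230.3467]), array([314.3799, 487.6737])]
-0.05 [array([314.3076, 238.1052]), array([314.3065, 231.3594]), array([314.3459, 473.9343])]
0 [array([314.3134, 239.0172]), array([314.3134, 232.3879]), array([314.3142, 461.133 ])]
0.05 [array([314.3194, 239.9411]), array([314.3204, 233.4325]), array([314.2847, 449.1771])]
250 [249 252 247 238 235 208 169 191 266 306 326 358 376 389 401 416 422 429
 432 435 434 435 445 439 434 427 422 415 410 378 291 206 232 255 253 263]
290 [103 116 112 106 100 117 105 124 118 160 219 229 224 239 228 244 238 245
 241 251 231 237 234 225 224 223 219 206 155 123 117 130 118 113 109 106]
310 [112  91  97  82  92 108 102 109 150 214 214 224 221 229 237 222 237 227
 239 228 225 213 228 214 220 210 221 204 191 132 103 113 114 104 105 101]
330 [ 73 123 307 466 490 459 298 205 203 202 218 220 246 272 279 249 245 303
 407 429 428 419 414 417 408 396 379 356 344 425 473 485 484 492 453 232]
342 [120 277 479 491 486 450 298 256 287 303 331 356 368 391 394 414 407 423
 427 432 429 420 415 411 401 395 375 359 379 472 483 487 477 484 476 442]
346 [ 92 198 343 364 371 387 270 230 269 306 330 350 373 387 401 400 412 432
 427 432 426 418 408 397 391 388 367 342 378 467 486 436 405 396 358 325]
350 [ 74  75  76  47  85  79  79  53  61  69  71  65  71  84  92  96 106 126
 122 131 138 116 112  80  92  68  75  63  59  73  93  86  53  73  83  85]
354 [63 89 59 65 49 73 80 77 78 76 68 76 77 56 83 89 72 65 66 77 80 83 80 68
 42 83 73 55 74 69 71 61 66 80 54 92]
```

Emit:
carry_out:
  increments: [-1,0,0,-40,0,-1,0,0,-80,0,-1,20,0,-112,0,-1,60,4,-112,-0.01,-1,100,6,-112,-0.02,-1,140,8,-112,-0.028,-1,180,10,-112,-0.028,-1,220,12,-112,-0.028,-1,260,14,-112,-0.028,-1,300,16,-112,-0.028,-1,340,18,-112,-0.028,-1,380,20,-112,-0.028]

```text
clock: 5.2
ee_pos: [0.516, 0.2016, 0.267]
ee_rot: [-2.095, -2.339, 0.005]
contact_force: [0.9, 0.3, -1.1]
finger_gap: 0.0091
```

Emit:
carry_out:
  increments: [-1,35,1.5,0,0,-1,70,3,0,0,-1,100,4,0,0,-1,120,4.5,0,0,-1,130,5,0,0,-1,130,5,0,0,-1,130,5,0,0,-1,130,5,0,0,-1,130,5,0,0]

```text
clock: 5.95
ee_pos: [0.5081, 0.3281, 0.2693]
ee_rot: [2.098, 2.338, -0.0]
contact_force: [0.6, 0.3, -1.6]
finger_gap: 0.0092
```

Run:
```python
from h import *
go([0.5106,.329,.27],np.pi/2+.11)
c=save("wrist","w3.png");np.save("w3c.npy",c,allow_pickle=True)
c2=save("side","s3.png")
a=cv2.imread("pics/raw_w3.png");b=cv2.imread("pics/raw_s3.png")[20:290,180:480]
z=lambda i,w,h:cv2.resize(i,(w,h),interpolation=cv2.INTER_CUBIC)
o=np.zeros((600,800,3),np.uint8);o[:600,:]=z(a[40:340,120:520],800,600);cv2.imwrite("pics/w3z.png",o)
cv2.imwrite("pics/s3z.png",z(b,660,594))
```

```text
t 5.95 tcp [0.5081 0.3281 0.2693] head 1.6789850127563746 z [ 0.     -0.0002 -1.    ] q [ 0.5125  0.2764  1.0977 -0.0002  1.7676  0.4042] f [ 0.6238  0.3143 -1.6472] gap 0.0092161065454778
shift [ 0.5892  2.5704 -0.67  ] yaw -0.0018113140385220827 or 3.139781339551271
```

View pics/w3z.png

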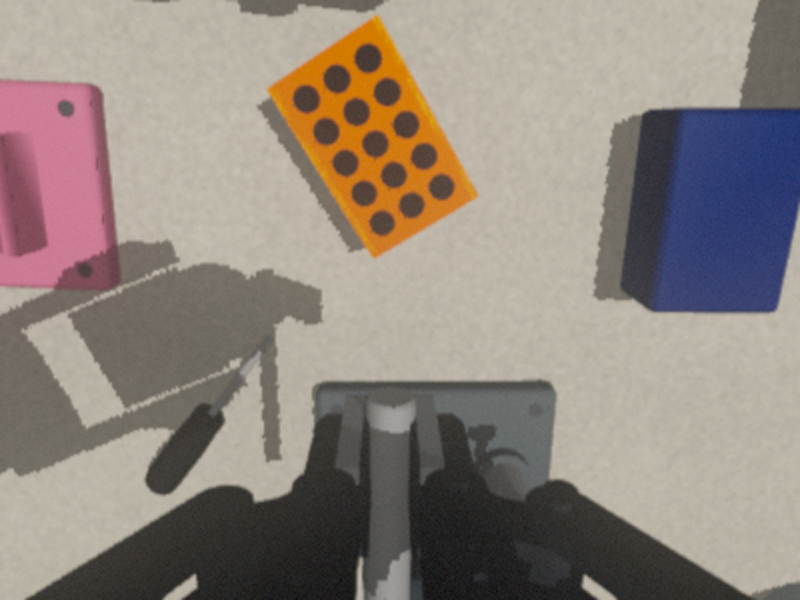

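View pics/s3z.png

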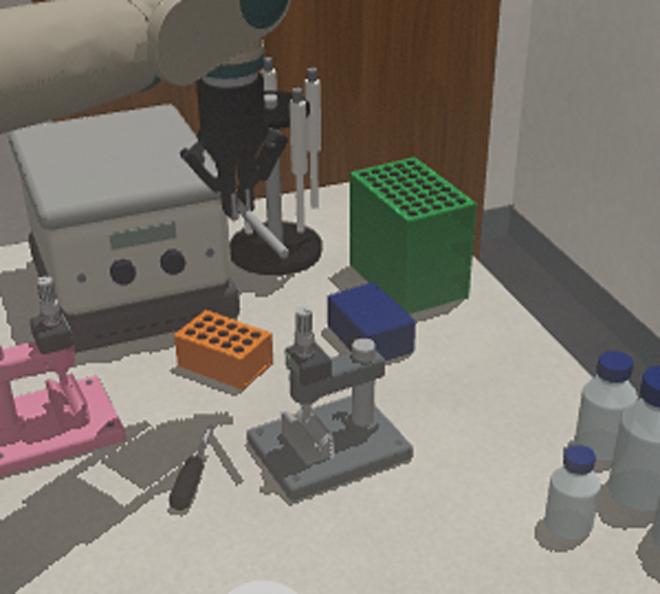

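Run:
```python
from h import *
c=np.load("w3c.npy",allow_pickle=True).item();cs=calibration("side")
m=lambda x,y:(120+(x+.5)/2-.5,40+(y+.5)/2-.5)
A=ray(c,m(315,382),.022);B=ray(c,m(553,381),.022);print("base y+ edge",A,B,"len",np.linalg.norm(B-A),"yaw",np.arctan2((B-A)[1],(B-A)[0]))
th=np.arctan2((B-A)[1],(B-A)[0])
for th in(th,.11):
  ex=np.array([np.cos(th),np.sin(th)]);ey=np.array([-ex[1],ex[0]])
  M=(A+B)[:2]/2;print("origin est",M-.030*ex-.065*ey)
print("rack corner",ray(c,m(375,257),.052),ray(c,m(477,196),.052))
print("tipbox corners", ray(c,m(680,108),.055),ray(c,m(655,310),.055))
# pin tilt from the side view
g=np.array([.5081,.3281,.2773]);u=np.array([np.cos(1.679),np.sin(1.679),0])
for t in(-.1,-.05,0,.05,.1):
  P=g-u*.130-[0,0,t*.13];q=proj(cs,[g,P]);print(t,q,(q-[180,20])*2.2)
im=cv2.imread("pics/raw_w3.png")
# knob axis from the top image again: side-view knob top
k=lambda x,y:(180+x/2.2,20+y/2.2)
print("knob side",ray(cs,k(304,313),.218))
```

```text
base y+ edge [0.4673 0.229  0.022 ] [0.631  0.2476 0.022 ] len 0.16477551358487527 yaw 0.1129289392366812
origin est [0.5267 0.1703]
origin est [0.5265 0.1704]
rack corner [0.4997 0.3282 0.052 ] [0.5546 0.3704 0.052 ]
tipbox corners [0.6576 0.43   0.055 ] [0.6722 0.3146 0.055 ]
-0.1 [[287.0883 110.778 ]
 [308.2603 127.8107]] [[235.5943 199.7115]
 [282.1728 237.1835]]
-0.05 [[287.0883 110.778 ]
 [308.3454 130.1576]] [[235.5943 199.7115]
 [282.3599 242.3468]]
0 [[287.0883 110.778 ]
 [308.4299 132.4897]] [[235.5943 199.7115]
 [282.5458 247.4773]]
0.05 [[287.0883 110.778 ]
 [308.5139 134.8069]] [[235.5943 199.7115]
 [282.7305 252.5752]]
0.1 [[287.0883 110.778 ]
 [308.5973 137.1095]] [[235.5943 199.7115]
 [282.9141 257.6409]]
knob side [0.5285 0.1506 0.218 ]
```

```bash
cat > ov.py <<'E'
from h import *
def model(o,th):
    ex=np.array([np.cos(th),np.sin(th),0]);ey=np.array([-ex[1],ex[0],0]);o=np.array([o[0],o[1],0])
    f=lambda x,y,z:o+ex*x/1e3+ey*y/1e3+[0,0,z/1e3]
    circ=lambda r,z:[f(r*np.cos(a),r*np.sin(a),z) for a in np.linspace(0,6.3,30)]
    return [[f(x,y,22) for x,y in((-55,-65),(115,-65),(115,65),(-55,65),(-55,-65))],circ(9,218),circ(9,189),
      [f(x,y,54) for x,y in((-18,-35),(18,-35),(18,35),(-18,35),(-18,-35))],circ(5,64)]
def over(name,raw,o,th,box,k,c=None):
    c=c or calibration(name);x0,y0,x1,y1=box
    im=cv2.resize(cv2.imread(raw)[y0:y1,x0:x1],None,fx=k,fy=k,interpolation=cv2.INTER_CUBIC)
    for L in model(o,th):
        q=((proj(c,L)-[x0-.5,y0-.5])*k).astype(np.int32);cv2.polylines(im,[q],False,(0,0,255),1,cv2.LINE_AA)
    return im
E
python3 - <<'E'
from ov import *
a=over("top","pics/raw_s3.png" if 0 else "pics/top0.png",(.528,.162),.11,(235,160,301,240),6)
b=over("side","pics/raw_s3.png",(.528,.162),.11,(285,150,375,250),4.6)
h=max(a.shape[0],b.shape[0]);pad=lambda i:cv2.copyMakeBorder(i,0,h-i.shape[0],0,0,0)
o=np.hstack([pad(a),pad(b)])[:600,:800];print(o.shape);cv2.imwrite("pics/ov.png",o)
E
```

```text
(480, 800, 3)
```

View pics/ov.png

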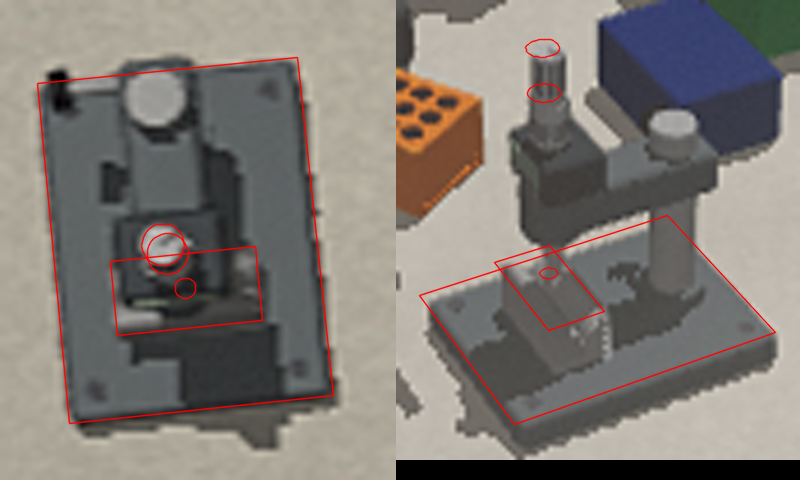

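```bash
cat >> h.py <<'E'
TH=.11;O=np.array([.529,.161,0])
EX=np.array([np.cos(TH),np.sin(TH),0]);EY=np.array([-np.sin(TH),np.cos(TH),0])
def rel():
    s=bot.sense();d=s["ee_pos"]-O;print("mic frame tcp mm",1e3*d@EX,1e3*d@EY,1e3*d[2],"force",s["contact_force"],"gap",s["finger_gap"])
E
python3 - <<'E'
from h import *
rel();go(O+EY*.168+[0,0,.075],np.pi/2+TH)
E
```

```text
mic frame tcp mm -2.45490849463656 168.75162328937398 269.54023830210184 force [-0.3655  0.6295 -1.2525] gap 0.00940277992281211
t 6.05 tcp [0.508  0.3285 0.2695] head 1.6792634877942825 z [ 0.0003  0.0001 -1.    ] q [ 0.5129  0.2764  1.0973 -0.0001  1.7676  0.4044] f [-0.3655  0.6295 -1.2525] gap 0.00940277992281211
shift [ -0.7634   2.3919 194.541 ] yaw -0.0015328390006141834 or 3.140059814589179
```

Emit:
carry_out:
  increments: [-1,0,2.4,40,-0.002,-1,0,2.4,80,-0.002,-1,0,2.4,115,-0.002,-1,0,2.4,145,-0.002,-1,0,2.4,170,-0.002,-1,0,2.4,185,-0.002,-1,0,2.4,194,-0.002,-1,0,2.4,194,-0.002,-1,0,2.4,194,-0.002,-1,0,2.4,194,-0.002,-1,0,2.4,194,-0.002]

```text
clock: 6.97
ee_pos: [0.511, 0.3302, 0.0773]
ee_rot: [2.093, 2.341, 0.005]
contact_force: [0.4, -0.0, -2.1]
finger_gap: 0.0092
```

Run:
```python
from h import *
rel();go(O+EY*.142+[0,0,.073],np.pi/2+TH)
```

```text
mic frame tcp mm 0.6505933921849862 170.1377283475426 77.26824503268988 force [ 0.395  -0.0423 -2.1014] gap 0.009187289649428486
t 6.9667 tcp [0.511  0.3302 0.0773] head 1.6826382866891936 z [ 0.0029  0.0017 -1.    ] q [0.513  0.3905 1.345  0.     1.4029 0.4011] f [ 0.395  -0.0423 -2.1014] gap 0.009187289649428486
shift [-28.1421  -0.7152   4.2288] yaw 0.0018419598942969184 or -3.139750693695496
```

Emit:
carry_out:
  increments: [-1,-8,-0.4,1,0.002,-1,-16,-0.4,2,0.002,-1,-23,-0.4,2,0.002,-1,-27,-0.4,2,0.002,-1,-27,-0.4,2,0.002,-1,-27,-0.4,2,0.002,-1,-27,-0.4,2,0.002]

```text
clock: 7.55
ee_pos: [0.5127, 0.303, 0.0734]
ee_rot: [-2.096, -2.34, -0.0]
contact_force: [0.9, -0.4, -1.5]
finger_gap: 0.0092
```

Run:
```python
from ov import *
c=save("side","s4.png");rel();go(O+EY*.142+[0,0,.073],np.pi/2+TH)
a=over("side","pics/raw_s4.png",O,TH,(280,130,380,245),7)
cv2.imwrite("pics/s4o.png",cv2.resize(cv2.imread("pics/raw_s4.png")[150:245,270:370],None,fx=6,fy=6,interpolation=cv2.INTER_CUBIC))
```

```text
mic frame tcp mm -0.6258491012419107 143.05600349083417 73.37428004837659 force [ 0.6248  1.1485 -1.5952] gap 0.009139294972521333
t 7.6 tcp [0.5127 0.3031 0.0734] head 1.6809699339708766 z [ 0.0001  0.0003 -1.    ] q [0.4719 0.3631 1.3881 0.0002 1.3901 0.3617] f [ 0.6248  1.1485 -1.5952] gap 0.009139294972521333
shift [-1.0562  0.6256  0.3741] yaw 0.00017360717597991737 or -3.141419046413813
```

View pics/s4o.png

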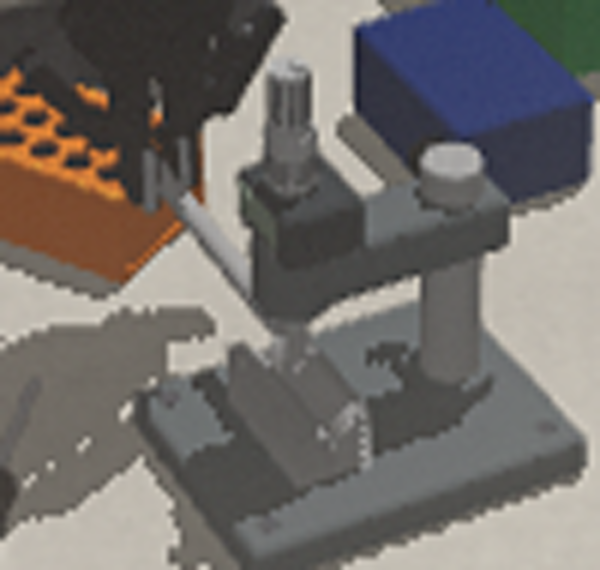

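Emit:
carry_out:
  increments: [-1,-1,0.6,5,0,-1,-1,0.6,10,0,-1,-1,0.6,15,0,-1,-1,0.6,20,0,-1,-1,0.6,23,0,-1,-1,0.6,25,0,-1,-1,0.6,25,0,-1,-1,0.6,25,0,-1,-1,0.6,25,0]

```text
clock: 8.35
ee_pos: [0.5136, 0.3021, 0.0486]
ee_rot: [2.096, 2.34, 0.001]
contact_force: [0.1, -0.1, -1.6]
finger_gap: 0.0087
```

Run:
```python
from ov import *
c=save("side","s5.png");rel()
```

```text
mic frame tcp mm 0.12975112108570186 141.9147691563929 48.63300660645649 force [ 0.5122 -0.4305 -0.0754] gap 0.009293170590415257
```

Emit:
carry_out:
  increments: [-1,0,0,1,0,-1,0,0,1,0,-1,0,0,1,0]

```text
clock: 8.65
ee_pos: [0.5135, 0.3021, 0.0475]
ee_rot: [2.096, 2.34, 0.001]
contact_force: [0.4, 0.1, 0.1]
finger_gap: 0.0093
```

Emit:
carry_out:
  increments: [-1,0,0,0.7,0,-1,0,0,0.7,0,-1,0,0,0.7,0]

```text
clock: 8.9
ee_pos: [0.5135, 0.3021, 0.0468]
ee_rot: [2.096, 2.34, 0.001]
contact_force: [0.6, 0.9, 0.4]
finger_gap: 0.0092
```

Emit:
carry_out:
  increments: [-1,0,0,0.7,0,-1,0,0,0.7,0,-1,0,0,0.7,0]

```text
clock: 9.15
ee_pos: [0.5135, 0.3021, 0.046]
ee_rot: [2.096, 2.34, 0.001]
contact_force: [0.4, 1.7, 0.5]
finger_gap: 0.0091
```

Emit:
carry_out:
  increments: [-1,0,0,0.7,0,-1,0,0,0.7,0,-1,0,0,0.7,0]

```text
clock: 9.4
ee_pos: [0.5135, 0.302, 0.0453]
ee_rot: [2.096, 2.34, 0.001]
contact_force: [1.1, 0.8, 1.7]
finger_gap: 0.0092
```

Run:
```python
from ov import *
for i in range(1):
    s=bot.sense();print(s["contact_force"],s["ft_torque"]);rel()
c=save("side","s6.png");c=save("wrist","w6.png")
s=bot.sense();print(s["contact_force"],s["ft_torque"])
a=cv2.resize(cv2.imread("pics/raw_s6.png")[165:245,270:370],None,fx=5,fy=5,interpolation=cv2.INTER_CUBIC)
b=cv2.resize(cv2.imread("pics/raw_w6.png")[200:400,230:430],None,fx=2,fy=2)
cv2.imwrite("pics/c6.png",a)
```

```text
[1.0608 0.7805 1.6501] [-0.0406 -0.1627  0.0797]
mic frame tcp mm 0.06511751845030558 141.89857798272274 45.3373873608846 force [1.0608 0.7805 1.6501] gap 0.009240138975489066
[1.5514 0.8449 1.0156] [-0.0742 -0.1974  0.1309]
```

View pics/c6.png

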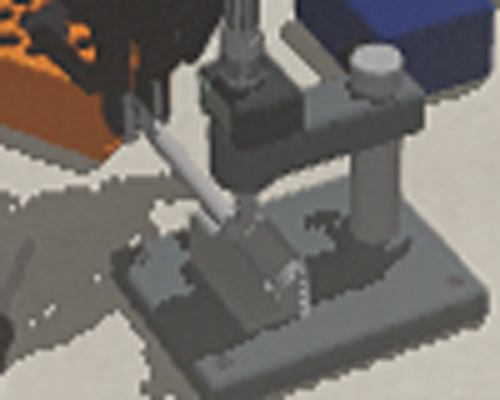

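Emit:
carry_out:
  increments: [-1,0,0.7,0,0,-1,0,0.7,0,0,-1,0,0.7,0,0,-1,0,0.7,0,0]

```text
clock: 9.83
ee_pos: [0.5141, 0.302, 0.0452]
ee_rot: [2.096, 2.34, -0.0]
contact_force: [1.1, 0.2, 1.0]
finger_gap: 0.0094
```

Run:
```python
from h import *
for i in range(4):
    snapshot("top");s=bot.sense();print(s["contact_force"],s["ft_torque"])
rel()
```

```text
[1.8549 0.451  1.1428] [-0.0789 -0.1469  0.1506]
[-0.0985 -0.2162  0.4096] [-0.1247 -0.1444  0.1455]
[1.9831 1.3681 0.6741] [-0.094  -0.1697  0.1473]
[1.2955 0.1028 0.3127] [-0.1233 -0.1308  0.1484]
mic frame tcp mm 0.6704186372705625 141.7960575678751 45.18276448611651 force [1.2955 0.1028 0.3127] gap 0.009272423428908317
```

Emit:
carry_out:
  increments: [-1,0,0,0.7,0,-1,0,0,0.7,0,-1,0,0,0.7,0,-1,0,0,0.7,0]

```text
clock: 10.37
ee_pos: [0.5141, 0.302, 0.0445]
ee_rot: [-2.096, -2.34, -0.0]
contact_force: [0.6, 0.6, 1.0]
finger_gap: 0.0095
```

Run:
```python
from h import *
for i in range(4):
    snapshot("top");s=bot.sense();print(s["contact_force"],s["ft_torque"])
rel()
```

```text
[1.8786 0.6398 1.7263] [-0.1779 -0.1671  0.0856]
[ 0.9185 -0.4426  1.5205] [-0.2472 -0.1834  0.1227]
[ 1.4409 -0.493   2.1863] [-0.1711 -0.1695  0.15  ]
[ 1.7929 -0.2838  1.718 ] [-0.2333 -0.1151  0.0811]
mic frame tcp mm 0.6881650651129411 141.80525632028503 44.54658790039856 force [ 1.7929 -0.2838  1.718 ] gap 0.00927830499962211
```

Emit:
carry_out:
  increments: [-1,0,1.2,-0.7,0,-1,0,1.2,-0.7,0,-1,0,1.2,-0.7,0,-1,0,1.2,-0.7,0]

```text
clock: 10.9
ee_pos: [0.5152, 0.3022, 0.045]
ee_rot: [-2.096, -2.34, 0.0]
contact_force: [1.7, -0.4, 0.9]
finger_gap: 0.009
```

Run:
```python
from h import *
L=[]
for i in range(5):
    snapshot("top");s=bot.sense();L.append(np.r_[s["contact_force"],s["ft_torque"]])
print(np.mean(L,0));rel()
```

```text
[ 0.8545  0.0291 -0.0667 -0.0521 -0.1054  0.0904]
mic frame tcp mm 1.8223747269459252 141.86436798955071 45.15177557780375 force [ 0.3318 -0.4743  0.2075] gap 0.009297579607576417
```

Emit:
carry_out:
  increments: [-1,0,0,-5,0,-1,0,0,-5,0,-1,0,0,-5,0,-1,0,0,-5,0]

```text
clock: 11.48
ee_pos: [0.5151, 0.3022, 0.0501]
ee_rot: [-2.096, -2.34, 0.0]
contact_force: [0.3, -0.2, -1.9]
finger_gap: 0.0091
```

Run:
```python
from h import *
L=[]
for i in range(5):
    snapshot("top");s=bot.sense();L.append(np.r_[s["contact_force"],s["ft_torque"]])
print(np.mean(L,0));rel()
```

```text
[-0.0283 -0.0662 -1.3413  0.0925  0.0136 -0.0115]
mic frame tcp mm 1.7486686204595094 141.83046114934808 50.046078246753595 force [ 0.1135  0.348  -1.0732] gap 0.00875087640558059
```

Emit:
carry_out:
  increments: [-1,0,2,2,0,-1,0,2,4,0,-1,0,2,4,0,-1,0,2,4,0]

```text
clock: 12.07
ee_pos: [0.5172, 0.3023, 0.0461]
ee_rot: [-2.096, -2.34, 0.001]
contact_force: [-1.4, 0.1, 0.3]
finger_gap: 0.0094
```

```bash
cat >> h.py <<'E'
def ft(n=4):
    L=[]
    for i in range(n):
        snapshot("top");s=bot.sense();L.append(np.r_[s["contact_force"],s["ft_torque"]])
    m=np.mean(L,0)-[0,0,-1.34,.0925,.0136,-.0115]
    print("dF mic",m[:3]@EX,m[:3]@EY,m[2],"dTau",m[3:]);rel()
E
python3 -c "from h import *;ft()"
```

```text
dF mic -0.8116966866376043 0.16923511888957612 1.6210672041733185 dTau [-0.2181  0.1457 -0.1149]
mic frame tcp mm 3.8341941716980803 141.83129237407897 46.3029297052248 force [-0.7207 -0.8722  0.2862] gap 0.009161997827931135
```

Emit:
carry_out:
  increments: [-1,0,1.5,0,0,-1,0,1.5,0,0,-1,0,1.5,0,0]

```text
clock: 12.52
ee_pos: [0.5186, 0.3025, 0.0461]
ee_rot: [-2.096, -2.34, 0.001]
contact_force: [-2.8, -0.1, -0.4]
finger_gap: 0.0093
```

```bash
python3 -c "from h import *;ft()"
```

```text
dF mic -2.7377658577010915 0.018124509820890356 1.7551496115698206 dTau [-0.2676  0.4108 -0.255 ]
mic frame tcp mm 5.210224407149471 141.8454564701625 46.1298520721533 force [-2.4176 -0.9363  0.0826] gap 0.00906659791207043
```

Emit:
carry_out:
  increments: [-1,0,1.5,0,0,-1,0,1.5,0,0,-1,0,1.5,0,0]

```text
clock: 12.97
ee_pos: [0.52, 0.3027, 0.046]
ee_rot: [-2.096, -2.34, 0.001]
contact_force: [-4.1, -0.9, 0.1]
finger_gap: 0.0092
```

```bash
python3 -c "from h import *;ft()"
```

```text
dF mic -4.697923436119171 -0.11878396179118564 1.7729170905675753 dTau [-0.2866  0.7567 -0.5171]
mic frame tcp mm 6.652528704453346 141.8528374970971 46.091505147915534 force [-4.7133 -1.7243  1.3662] gap 0.009170624327580158
```

Emit:
carry_out:
  increments: [-1,0,-4.5,-0.8,0,-1,0,-4.5,-0.8,0,-1,0,-4.5,-0.8,0]

```text
clock: 13.42
ee_pos: [0.5162, 0.3024, 0.0474]
ee_rot: [2.095, 2.34, 0.003]
contact_force: [0.0, -0.2, -0.9]
finger_gap: 0.0092
```

```bash
python3 -c "from h import *;ft()"
```

```text
dF mic 0.03445867744465032 0.15228066410830515 0.12839292706700278 dTau [0.0141 0.0132 0.0325]
mic frame tcp mm 2.648021985359568 141.858416327649 47.14808222054428 force [ 0.1917  0.2641 -1.7   ] gap 0.009045030905003453
```

Emit:
carry_out:
  increments: [-1,-3,0,0,0,-1,-6,0,0,0,-1,-9,0,0,0,-1,-12,0,0,0,-1,-15,0,0,0,-1,-18,0,0,0,-1,-20,0,0,0,-1,-20,0,0,0]

```text
clock: 14.28
ee_pos: [0.5181, 0.2819, 0.047]
ee_rot: [2.097, 2.34, -0.0]
contact_force: [-0.9, -0.1, -1.2]
finger_gap: 0.0092
```

```bash
python3 -c "from h import *;ft()"
```

```text
dF mic -0.4406941327753474 -0.18209303087938086 0.11566867358985 dTau [-0.0921  0.0196  0.0578]
mic frame tcp mm 2.339377321265522 121.87975383048708 47.008654151120794 force [ 0.1164 -0.1375 -0.9991] gap 0.00939602037501071
```

Emit:
carry_out:
  increments: [-1,-3,0,0,0,-1,-6,0,0,0,-1,-9,0,0,0,-1,-12,0,0,0,-1,-15,0,0,0,-1,-18,0,0,0,-1,-21,0,0,0,-1,-21,0,0,0]

```text
clock: 15.15
ee_pos: [0.5203, 0.2608, 0.047]
ee_rot: [2.096, 2.339, -0.001]
contact_force: [-1.4, -1.0, -0.3]
finger_gap: 0.0093
```

```bash
python3 -c "from h import *;ft()"
```

```text
dF mic -1.179052572931186 -1.404199111647516 1.9139465595823735 dTau [-0.3058  0.2038 -0.0917]
mic frame tcp mm 2.3497084033775524 100.63044059288207 46.99001418581935 force [-1.4705 -1.8535  1.0489] gap 0.00924818788081273
```

Emit:
carry_out:
  increments: [-1,-3,0,0,0,-1,-6,0,0,0,-1,-9,0,0,0,-1,-12,0,0,0,-1,-15,0,0,0,-1,-18,0,0,0,-1,-21,0,0,0,-1,-21,0,0,0]

```text
clock: 16.02
ee_pos: [0.5226, 0.2398, 0.0471]
ee_rot: [2.096, 2.339, -0.001]
contact_force: [-4.3, -2.0, 2.4]
finger_gap: 0.0093
```

```bash
python3 -c "from h import *;ft()"
```

```text
dF mic -3.717148423478519 -1.8879622738969324 4.141205227864625 dTau [-0.647   0.5753 -0.1717]
mic frame tcp mm 2.305229886747978 79.13577919434974 46.929061032432976 force [-3.2446 -3.1588  2.8963] gap 0.009487758936365751
```

Emit:
carry_out:
  increments: [-1,0,-1.2,0,0,-1,0,-1.2,0,0,-1,0,-1.2,0,0]

```text
clock: 16.47
ee_pos: [0.5217, 0.2405, 0.047]
ee_rot: [2.095, 2.34, 0.001]
contact_force: [-0.3, -0.6, -0.1]
finger_gap: 0.0091
```

```bash
python3 -c "from h import *;ft()"
```

```text
dF mic 0.5456991377577702 -0.4679595134458831 1.7344916382247562 dTau [-0.292  -0.0363  0.059 ]
mic frame tcp mm 1.362524917578961 79.91063220176271 47.02054372468511 force [ 0.654  -0.7481  1.2066] gap 0.009393674383212645
```

Emit:
carry_out:
  increments: [-1,0,-1,0,0,-1,0,-1,0,0,-1,0,-1,0,0]

```text
clock: 16.92
ee_pos: [0.5209, 0.2406, 0.0473]
ee_rot: [2.095, 2.34, 0.002]
contact_force: [3.1, -0.0, -0.9]
finger_gap: 0.0093
```

```bash
python3 -c "from h import *;ft()"
```

```text
dF mic 3.313845676921424 0.35060897512219563 1.1163248891622755 dTau [-0.0298 -0.6227  0.218 ]
mic frame tcp mm 0.5798395703934384 79.97414585390936 47.2916635498318 force [3.6545 1.2092 0.0348] gap 0.009343296853208559
```

Emit:
carry_out:
  increments: [-1,0,0.9,0.5,0,-1,0,0.9,1,0,-1,0,0.9,1.3,0,-1,0,0.9,1.3,0]

```text
clock: 17.45
ee_pos: [0.5212, 0.2407, 0.046]
ee_rot: [-2.096, -2.34, -0.0]
contact_force: [-0.9, 0.2, 3.7]
finger_gap: 0.0097
```

```bash
python3 -c "from h import *;ft()"
```

```text
dF mic -0.1493365762098475 0.8479666590180513 5.514414596370416 dTau [-0.1513  0.0182 -0.0201]
mic frame tcp mm 1.0360226408036761 80.02079727816377 45.94293499198278 force [-1.083   0.8336  3.1532] gap 0.009352453882788044
```

Emit:
carry_out:
  increments: [-0.7,0,0,-0.5,0,-0.5,0,0,-0.5,0,-0.3,0,0,-0.5,0,0,0,0,-0.5,0,0.1,0,0,-0.5,0,0.1,0,0,-0.5,0,0.1,0,0,-0.5,0,0.1,0,0,-0.5,0]

```text
clock: 18.32
ee_pos: [0.5213, 0.2405, 0.0462]
ee_rot: [-2.096, -2.34, 0.0]
contact_force: [-0.3, -0.3, 0.5]
finger_gap: 0.047
```

Run:
```python
from h import *
ft();save("side","s7.png")
save("wrist","w7.png")
a=cv2.resize(cv2.imread("pics/raw_s7.png")[165:245,280:360],None,fx=5,fy=5,interpolation=cv2.INTER_CUBIC)
b=cv2.imread("pics/raw_w7.png")[0:400,120:520]
cv2.imwrite("pics/c7.png",np.hstack([a,b]))
```

```text
dF mic 0.03334327666649531 -0.15674226254769796 1.1015407140682765 dTau [-0.0977 -0.0015  0.0197]
mic frame tcp mm 1.0836685078109305 79.8616712109257 46.248219659455984 force [-0.452  -0.5451  0.553 ] gap 0.04682542819670662
```

View pics/c7.png

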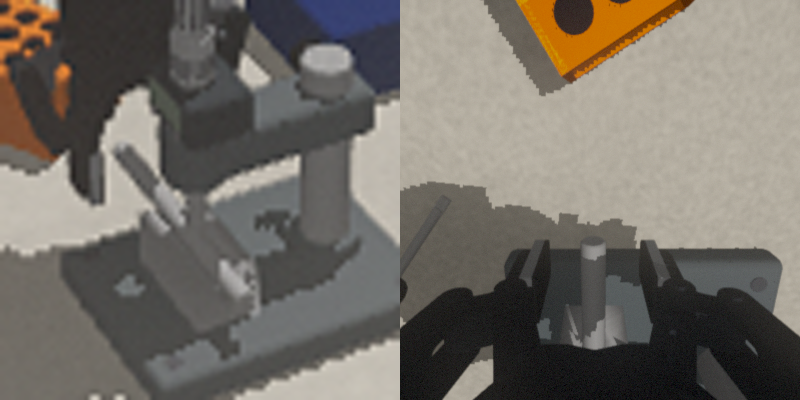

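Emit:
carry_out:
  increments: [0.1,0,0,-10,0,0.1,0,0,-30,0,0.1,0,0,-70,0,0.1,0,0,-110,0,0.1,0,0,-150,0,0.1,0,0,-190,0,0.1,0,0,-230,0,0.1,0,0,-244,0,0.1,-40,1,-244,0,0.1,-80,1,-244,0,0.1,-80,1,-244,0,0.1,-80,1,-244,0]

```text
clock: 19.62
ee_pos: [0.5312, 0.1595, 0.2912]
ee_rot: [2.099, 2.337, 0.002]
contact_force: [0.0, 0.3, -0.2]
finger_gap: 0.0471
```

Run:
```python
from h import *
for i in range(4): snapshot("top")
rel();c=save("wrist","w8.png");s=bot.sense();print(s["ee_pos"],s["qpos"])
np.save("w8c.npy",c,allow_pickle=True)
q=proj(c,np.array([[.530,.161,.218]]))[0];print(q)
im=cv2.imread("pics/raw_w8.png");x,y=q.astype(int)
g=cv2.cvtColor(im,cv2.COLOR_BGR2GRAY)
r=298.5*.009/(np.linalg.norm(c["T"][:3,3]-[.53,.161,.218]));print("r",r)
cv2.imwrite("pics/w8k.png",cv2.resize(im[y-40:y+40,x-40:x+40],None,fx=7,fy=7,interpolation=cv2.INTER_CUBIC))
for rr in range(y-22,y+30,2):print(rr,g[rr,x-24:x+24:2])
```

```text
mic frame tcp mm 1.939925020087695 0.8490017530475671 290.37879557882667 force [-0.1938 -0.4838 -0.3559] gap 0.04701679026724354
[0.5308 0.1621 0.2903] [0.2297 0.1316 1.2216 0.0003 1.7884 0.1182]
[312.9136 214.4196]
r 12.266350624991777
192 [ 92  97  98  94  75  54  68 105  88  64  79  78  61  88  88  71 114 151
 145  81  73  73  71  73]
194 [ 92 100  97  96  77  57  82  88  79  62  80  78  65  87  88  65  98 112
 153  97  73  73  74  75]
196 [ 85  97  97  96  77  61  87  76  74  59  81  80  63  93  87  66  96  79
 152 127  75  76  72  75]
198 [ 99  97  99  99  77  59  90  66  72  66  79  79  81  91  90  72  93  70
 136 142  79  73  73  71]
200 [100  98  96  95  78  55  86  66  79  80  91 124 141 130 119 102 100  68
  97 109  77  76  75  70]
202 [ 94  96  96  90  79  59  67  65  88 135 149 156 160 158 158 153 117  78
  94  86  74  72  76  71]
204 [146 147 147 142  85  63  60  78 140 157 154 155 159 157 158 157 155 129
  80  75  74  73  78  74]
206 [165 165 163 165 126  56  64 131 157 156 151 158 160 158 157 156 156 154
  93  71  73  73  72  76]
208 [165 168 164 169 160  65  73 154 15
[... 1114 characters left out ...]
 172 168 169 169 169 169 169 165 168 166 168 169 171 170
 165 163 165 167 167 168]
232 [170 171 173 173 171 168 165 170 165 167 170 173 170 169 170 169 171 165
 166 170 171 163 163 170]
234 [169 172 171 175 172 169 172 169 166 171 173 171 168 166 165 171 170 173
 168 169 166 167 169 170]
236 [174 174 170 170 167 167 170 170 169 173 171 169 170 169 168 169 169 173
 167 170 165 170 169 170]
238 [170 171 170 170 170 170 170 167 170 171 169 165 164 172 172 169 167 169
 170 165 165 169 165 169]
240 [168 168 168 171 170 172 174 168 171 170 168 165 166 168 168 168 171 170
 169 168 166 168 166 170]
242 [166 169 169 171 170 167 169 167 168 170 169 168 169 169 165 166 169 170
 169 170 167 167 166 169]
```

Emit:
carry_out:
  increments: [0.1,1,-0.7,0,-0.12,0.1,1,-0.7,0,-0.24,0.1,1,-0.7,0,-0.36,0.1,1,-0.7,0,-0.48,0.1,1,-0.7,0,-0.6,0.1,1,-0.7,0,-0.72,0.1,1,-0.7,0,-0.84,0.1,1,-0.7,0,-0.96,0.1,1,-0.7,0,-1.08,0.1,1,-0.7,0,-1.2,0.1,1,-0.7,0,-1.32,0.1,1,-0.7,0,-1.44]

```text
clock: 20.87
ee_pos: [0.53, 0.163, 0.2901]
ee_rot: [-0.021, -3.141, -0.0]
contact_force: [-0.0, -0.2, -0.1]
finger_gap: 0.0467
```

Emit:
carry_out:
  increments: [0.1,0,0,0,-0.12,0.1,0,0,0,-0.24,0.1,0,0,0,-0.36,0.1,0,0,0,-0.48,0.1,0,0,0,-0.6,0.1,0,0,0,-0.72,0.1,0,0,0,-0.84,0.1,0,0,0,-0.96,0.1,0,0,0,-1.08,0.1,0,0,0,-1.2,0.1,0,0,0,-1.32,0.1,0,0,0,-1.46]

```text
clock: 21.87
ee_pos: [0.53, 0.163, 0.2901]
ee_rot: [2.062, -2.37, -0.0]
contact_force: [0.1, -0.1, -1.0]
finger_gap: 0.047
```

Emit:
carry_out:
  increments: [0.1,0,0,0,0,0.1,0,0,0,0,0.1,0,0,0,0]

```text
clock: 22.12
ee_pos: [0.5302, 0.1624, 0.2901]
ee_rot: [2.049, -2.381, -0.0]
contact_force: [-0.3, -0.3, 0.8]
finger_gap: 0.047
```

Run:
```python
from h import *
c=save("wrist","w9.png");s=bot.sense();go([.530,.163,.204],s["ee_pos"][0]*0+1.43);np.save("w9c.npy",c,allow_pickle=True)
q=proj(c,np.array([[.530,.163,.218]]))[0];print(q)
g=cv2.cvtColor(cv2.imread("pics/raw_w9.png"),cv2.COLOR_BGR2GRAY);x,y=q.astype(int)
for rr in range(y-20,y+22,2):print(rr,g[rr,x-22:x+22:2])
print("x0",x-22)
```

```text
t 22.1667 tcp [0.5302 0.1623 0.2902] head -1.7197882945715608 z [-0.0001  0.0001 -1.    ] q [ 0.2305  0.13    1.2235  0.0001  1.7881 -2.7621] f [-0.0942 -0.3259  0.0541] gap 0.04676632549011961
shift [-0.6351  0.2691 86.1793] yaw -0.008195640981767838 or 3.1333970126080253
[314.3706 210.9451]
190 [ 73  79  81  77  79  75  72  85 142 124  67  80  76  66  88  87  90  82
  65  59  65 130]
192 [ 73  78  78  78  77  80 139 110  77  74  59  80  76  58  80  70  91  92
  73  60  63 124]
194 [ 69  77  78  79  79 107 160 100  78  72  62  82  77  61  81  64  75  90
  89  72  63 105]
196 [ 72  75  75  79  78 135 156  71  77  69  64  82  77  62  80  63  69  83
  89  72  68  85]
198 [ 81  74  78  78  77 127 114  61  75  71  68  81  76  74  83  72  67  71
  91  76  68  73]
200 [ 85  71  78  83  81 116  87  60  80  83  88  98 127 121  90  76  65  65
  90  77  71  68]
202 [ 94  69  73  81  78  99  80  68  87  90  98 124 162 158 150 125  83  72
  97  77  68  68]
204 [103  79  68  81  81  81  75  87  78  96 118 163 162 159 162 161 140  73
  78  75  74  73]
206 [103  96  68  79  80  78  83 106  78  76 1
[... 495 characters left out ...]
58 160 136
 152 141 117 147]
218 [167 168 165 163 164 165 170 171 155 162 163 163 162 164 160 156 159 138
 153 118 124 126]
220 [169 170 170 170 167 167 168 172 170 163 163 162 162 163 162 161 162 139
 149 149 134 112]
222 [172 167 163 168 167 174 170 169 170 167 168 165 161 167 170 167 164 148
 144 150 141 114]
224 [174 168 166 167 166 171 171 169 169 175 171 166 167 168 169 168 163 164
 143 153 145 121]
226 [173 167 170 167 167 168 171 168 174 169 167 167 167 168 163 168 168 166
 140 151 146 130]
228 [169 168 168 169 171 171 171 168 167 167 166 164 170 168 166 165 169 171
 144 150 152 136]
230 [173 169 165 167 169 172 171 171 168 167 172 174 170 170 170 170 169 169
 150 148 152 143]
x0 292
```

Emit:
carry_out:
  increments: [0.1,-0.6,0.4,20,0,0.1,-0.6,0.4,40,0,0.1,-0.6,0.4,60,0,0.1,-0.6,0.4,75,0,0.1,-0.6,0.4,82,0,0.1,-0.6,0.4,85.5,0,0.1,-0.6,0.4,85.5,0,0.1,-0.6,0.4,85.5,0,-0.2,-0.6,0.4,85.5,0,-0.4,-0.6,0.4,85.5,0,-0.5,-0.6,0.4,85.5,0,-0.5,-0.6,0.4,85.5,0]
  squeeze: 35

```text
clock: 23.17
ee_pos: [0.5301, 0.1627, 0.2052]
ee_rot: [-2.052, 2.378, -0.0]
contact_force: [0.9, -0.2, -0.3]
finger_gap: 0.0213
```

```bash
cat >> h.py <<'E'
def tz(n=4):
    L=[]
    for i in range(n):
        snapshot("top");s=bot.sense();L.append(np.r_[s["contact_force"],s["ft_torque"]])
    s=bot.sense();print("F",np.mean(L,0)[:3],"tau",np.mean(L,0)[3:],"std",np.std(L,0)[5],"q6",s["qpos"][5],"tcp",s["ee_pos"],"gap",s["finger_gap"],"t",s["clock"])
E
python3 -c "from h import *;tz()"
```

```text
F [-0.1468 -0.4709  0.2878] tau [-0.0048 -0.0074 -0.0127] std 0.036236168032528326 q6 -2.7638336501615766 tcp [0.5299 0.1626 0.2047] gap 0.021547575228035545 t 23.3667
```

Emit:
carry_out:
  increments: [-0.65,0,0,0,0,-0.8,0,0,0,0,-1,0,0,0,0,-1,0,0,0,0,-1,0,0,0,0,-1,0,0,0,0]

```text
clock: 23.87
ee_pos: [0.5297, 0.1627, 0.2049]
ee_rot: [2.053, -2.378, -0.001]
contact_force: [-4.9, 0.5, 3.9]
finger_gap: 0.0166
```

```bash
python3 -c "from h import *;tz(8)"
```

```text
F [-5.3591  0.2339  3.9802] tau [-0.0092  0.9277 -0.0034] std 0.01948822547442197 q6 -2.7638987362372514 tcp [0.5298 0.1627 0.2049] gap 0.016578104572430856 t 24.2667
```

Emit:
carry_out:
  increments: [-1,0,0.7,0,0,-1,0,0.7,0,0.1,-1,0,0.7,0,0.2,-1,0,0.7,0,0.3,-1,0,0.7,0,0.4,-1,0,0.7,0,0.5,-1,0,0.7,0,0.6,-1,0,0.7,0,0.7,-1,0,0.7,0,0.8,-1,0,0.7,0,0.9,-1,0,0.7,0,1.0,-1,0,0.7,0,1.0]

```text
clock: 25.27
ee_pos: [0.5299, 0.1624, 0.2049]
ee_rot: [-0.655, 3.071, -0.001]
contact_force: [0.4, -2.3, 3.0]
finger_gap: 0.0166
```

Run:
```python
from h import *
tz(8)
c=save("wrist","w10.png");q=proj(c,np.array([[.5295,.163,.218]]))[0];print(q)
g=cv2.cvtColor(cv2.imread("pics/raw_w10.png"),cv2.COLOR_BGR2GRAY);x,y=q.astype(int)
for rr in range(y-24,y+28,2):print(rr,g[rr,x-26:x+28:2])
print("x0",x-26)
```

```text
F [ 2.1745 -2.3099  2.5922] tau [-0.3945 -0.4188 -0.0334] std 0.04988742857380944 q6 -1.7643473233449798 tcp [0.5297 0.1625 0.2049] gap 0.01675001712989759 t 25.6667
[313.3318 277.8996]
253 [71 74 72 53 40 36 50 53 73 72 53 52 78 77 73 50 56 73 72 58 48 69 45 43
 46 70 74]
255 [71 71 71 43 41 46 53 53 74 73 50 51 77 76 73 46 53 74 73 58 50 73 49 44
 41 69 73]
257 [73 74 73 40 39 42 43 55 71 73 55 64 79 75 75 63 64 72 76 64 53 71 48 43
 47 62 75]
259 [69 75 72 42 41 45 50 60 72 78 73 74 76 76 75 75 74 74 76 64 52 69 55 42
 47 59 77]
261 [72 71 70 37 31 45 50 71 76 80 81 82 85 85 83 84 78 76 75 74 68 70 61 43
 48 54 73]
263 [74 72 63 42 39 53 63 77 78 81 90 90 93 90 88 92 91 86 82 77 77 76 50 39
 41 50 75]
265 [73 74 54 43 35 58 72 81 89 91 89 86 90 90 90 88 87 90 88 90 85 73 63 37
 42 48 73]
267 [76 73 47 38 42 68 79 85 78 91 87 89 90 92 89 89 89 90 90 93 91 83 70 40
 45 47 70]
269 [72 73 48 40 39 70 84 53 45 64 87 89 89 90 89 88 87 88 90 90 91 90 73 42
 44 46 73]
271 [75 69 45 44 40 85 89 75 44 45 57 83 89 91 90 88 90 90 90 90 92 95 85 51
 44 42 66]
273 [73 74 42 36 42 90 92 87 83 59
[... 1085 characters left out ...]
41]
293 [ 43  40  47  42  38  51  70  76  96  91 111 161 162 162 161 161 162 165
 168 160 164 167 158  43  46  41  46]
295 [ 41  40  41  45  43  61  71  71  93  86 156 169 168 166 169 169 166 168
 169 160 165 169 157  50  47  45  42]
297 [ 42  41  46  48  38  60  65  73  89  92 169 172 169 168 169 165 165 169
 171 165 167 163 154  53  40  45  40]
299 [ 38  41  45  45  44  81  68  72  88  81 131 152 164 170 170 168 167 167
 166 166 138  75  69  44  47  48  39]
301 [ 39  42  46  44  46 141 101  75  82  81  78  79  91 116 137 155 163 167
 165 160  69  39  40  41  40  45  40]
303 [ 44  44  38  42  54 147 134  74  85 116 105  96  91  81  77  82  95 131
 150 135  43  39  48  39  43  44  43]
x0 287
```

```bash
cat >> h.py <<'E'
def marks(f,K=(.5295,.163)):
    """tool-frame polar profiles of the knob top and the thimble rim, every 10 deg of azimuth from the tool x axis (ccw seen from above)"""
    s=bot.sense();T=R.from_rotvec(s["ee_rot"]).as_matrix();h=np.arctan2(T[1,0],T[0,0])
    c=save("wrist",f);g=cv2.GaussianBlur(cv2.cvtColor(cv2.imread("pics/raw_"+f),cv2.COLOR_BGR2GRAY),(3,3),0).astype(np.float32)
    for z,rs in((.218,(.004,.0055,.007)),(.189,(.0098,.0104,.011))):
        a=np.deg2rad(np.arange(-120,121,10))
        P=np.array([[ [K[0]+r*np.cos(h+t),K[1]+r*np.sin(h+t),z] for t in a] for r in rs])
        q=proj(c,P.reshape(-1,3)).astype(np.float32).reshape(len(rs),-1,2)
        print(z);print(cv2.remap(g,q[...,0],q[...,1],cv2.INTER_LINEAR).astype(int))
E
python3 -c "
from h import *
print(np.arange(-120,121,10));marks('w11.png')
im=cv2.imread('pics/raw_w11.png');cv2.imwrite('pics/w11z.png',cv2.resize(im[200:320,253:373],None,fx=5,fy=5,interpolation=cv2.INTER_CUBIC))"
```

```text
[-120 -110 -100  -90  -80  -70  -60  -50  -40  -30  -20  -10    0   10
   20   30   40   50   60   70   80   90  100  110  120]
0.218
[[158 152 145 130 104  90  89  88  88  89  89  90  91  89  88  75  51  45
   64  88 115 145 158 161 161]
 [158 160 159 141 100  90  88  89  88  87  87  89  90  89  89  86  60  44
   74  88  90  98 134 158 160]
 [161 162 163 162 132  93  91  91  89  89  86  88  90  90  89  89  69  56
   83  89  90 102 153 163 163]]
0.189
[[64 58 46 43 45 59 81 87 88 87 88 86 89 89 88 90 63 53 53 41 42 40 40 41
  50]
 [64 48 42 42 41 47 70 86 88 86 87 87 88 88 89 89 63 50 43 43 46 43 41 40
  46]
 [55 43 43 44 44 42 55 84 86 85 86 87 86 87 87 85 63 50 44 53 56 54 47 40
  41]]
```

View pics/w11z.png

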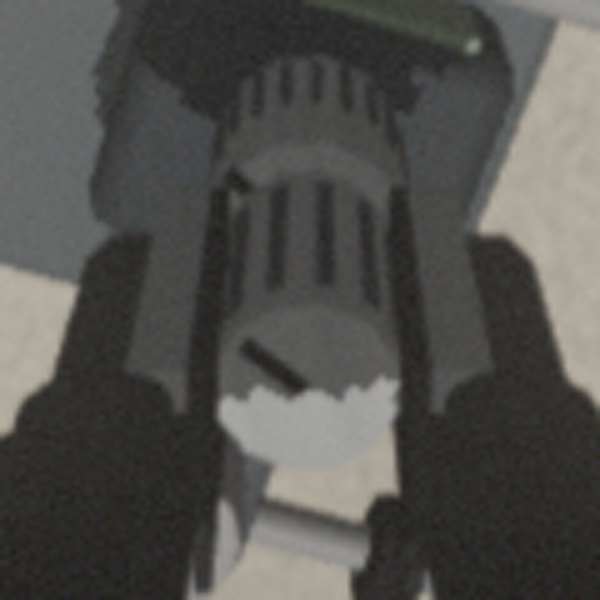

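The knob mark is at about 47° and the thimble mark at about 45° in the tool frame (zoom (275,365) and (240,182)), so there's no slip yet. I'll turn another 1 rad, then regrip so the thimble mark stays visible while it slips.

Emit:
carry_out:
  increments: [-1,0,0,0,0.1,-1,0,0,0,0.2,-1,0,0,0,0.3,-1,0,0,0,0.4,-1,0,0,0,0.5,-1,0,0,0,0.6,-1,0,0,0,0.7,-1,0,0,0,0.8,-1,0,0,0,0.9,-1,0,0,0,1.0,-1,0,0,0,1.0]

```text
clock: 26.68
ee_pos: [0.5296, 0.1621, 0.2049]
ee_rot: [0.9, 3.009, -0.001]
contact_force: [3.6, -4.3, 2.8]
finger_gap: 0.0166
```

```bash
python3 -c "
from h import *
tz(4);marks('w12.png')"
```

```text
F [ 4.0596 -4.7309  2.656 ] tau [-0.8039 -0.6313 -0.0408] std 0.03748861486892455 q6 -0.763706423058731 tcp [0.5296 0.1621 0.2049] gap 0.016441257868521332 t 26.8833
0.218
[[ 94  93  93  94  93  93  93  93  93  93  94  95  95  95  90  73  51  53
   78  93  96  95  95  95  95]
 [ 93  94  94  93  93  93  94  94  94  92  93  95  96  96  95  87  56  54
   84  95  95  95  96  96  95]
 [ 95  94  94  96  96  96  95  94  94  93  92  94  96  95  96  95  67  58
   91  97  97  97  97  98 101]]
0.189
[[67 55 43 41 41 53 77 90 90 90 92 92 92 94 94 96 67 68 66 50 48 48 48 52
  58]
 [63 42 38 39 39 41 61 89 90 91 93 94 93 95 95 95 67 63 54 49 51 50 49 50
  56]
 [52 37 39 40 43 39 46 85 89 90 91 94 93 94 95 93 66 57 50 54 59 59 52 48
  52]]
```

Emit:
carry_out:
  increments: [-0.6,0,0,0,0,-0.4,0,0,0,0,-0.2,0,0,0,0,-0.2,0,0,0,0,-0.2,0,0,0,-0.12,-0.2,0,0,0,-0.24,-0.2,0,0,0,-0.36,-0.2,0,0,0,-0.48,-0.2,0,0,0,-0.6,-0.2,0,0,0,-0.72,-0.2,0,0,0,-0.84,-0.2,0,0,0,-0.96]

```text
clock: 27.93
ee_pos: [0.5288, 0.1631, 0.2042]
ee_rot: [0.61, -3.081, -0.001]
contact_force: [0.9, -0.5, 0.0]
finger_gap: 0.0343
```

Emit:
carry_out:
  increments: [-0.2,0,0,0,-0.12,-0.2,0,0,0,-0.24,-0.2,0,0,0,-0.36,-0.2,0,0,0,-0.36,-0.2,0,0,0,-0.36]

```text
clock: 28.35
ee_pos: [0.529, 0.163, 0.2044]
ee_rot: [1.137, -2.928, -0.001]
contact_force: [-0.3, 0.4, -0.3]
finger_gap: 0.0343
```

```bash
python3 -c "
from h import *
tz(2);marks('w13.png')"
```

```text
F [-0.4708  0.3905 -0.1209] tau [-0.0077  0.0428 -0.0184] std 0.021541746801599954 q6 -2.0801462406574736 tcp [0.5291 0.1629 0.2045] gap 0.03413688214159182 t 28.45
0.218
[[155 146 124 102  97  97  96  86  63  52  69  90  95  96  96  95  95  97
  117 152 167 169 169 169 170]
 [166 152 109  96  96  98  96  96  75  51  76  94  95  95  95  95  95  95
   96 102 136 166 169 169 170]
 [168 166 149 101  97  98  97  96  87  55  82  95  96  97  97  96  97  96
   96 101 150 168 169 169 169]]
0.189
[[ 60  61  97 114 115 103  95  95  94  54  79  92  91  92  93  93  94 134
  155 163 161 158 145  74  61]
 [ 55  73 121 129 139 117 100  95  94  54  82  92  92  93  94  93  93 142
  155 143 138 139 137  90  57]
 [ 63  84 111 122 139 116  99  94  91  56  80  90  92  91  90  89  87 121
  128 109 103 107 116 100  66]]
```

```bash
cat >> h.py <<'E'
def slip(f,K=None,lim=(-60,60)):
    s=bot.sense();T=R.from_rotvec(s["ee_rot"]).as_matrix();h=np.arctan2(T[1,0],T[0,0]);K=s["ee_pos"] if K is None else K
    c=save("wrist",f);g=cv2.GaussianBlur(cv2.cvtColor(cv2.imread("pics/raw_"+f),cv2.COLOR_BGR2GRAY),(3,3),0).astype(np.float32)
    d=np.arange(lim[0],lim[1]+1,3);o=[]
    for z,rs in((.218,(.0045,.0055,.0065)),(.189,(.0098,.0104,.011))):
        a=np.deg2rad(d)
        P=np.array([[[K[0]+r*np.cos(h+t),K[1]+r*np.sin(h+t),z] for t in a] for r in rs])
        q=proj(c,P.reshape(-1,3)).astype(np.float32).reshape(len(rs),-1,2)
        v=cv2.remap(g,q[...,0],q[...,1],cv2.INTER_LINEAR).mean(0);print(z,v.astype(int));w=np.clip(np.median(v)-12-v,0,None)
        i=v.argmin();m=abs(d-d[i])<20;o.append((d*w*m).sum()/max((w*m).sum(),1e-6))
    print("knob az",o[0],"thimble az",o[1],"slip deg",o[1]-o[0],"F",s["contact_force"],"q6",s["qpos"][5],"tcp",s["ee_pos"],"t",s["clock"])
E
python3 -c "
from h import *
slip('w14.png')"
```

```text
0.218 [96 96 96 95 92 87 79 69 60 53 52 55 63 73 83 89 93 94 95 95 95 96 96 96
 96 96 96 96 96 96 96 96 96 96 96 96 95 95 96 96 97]
0.189 [ 94  92  92  93  93  93  93  91  84  69  53  46  56  74  86  89  90  90
  91  91  92  92  91  92  92  91  90  90  91  92  91  91  90  90  90  96
 110 126 134 136 140]
knob az -30.642195838909075 thimble az -27.37333255769431 slip deg 3.268863281214763 F [ 0.2444  0.834  -0.4774] q6 -2.0808408815241974 tcp [0.5291 0.1629 0.2046] t 28.5
```

Emit:
carry_out:
  increments: [-0.4,0.2,-0.8,0,0,-0.6,0.2,-0.8,0,0,-0.8,0.2,-0.8,0,0,-1,0.2,-0.8,0,0,-1,0.2,-0.8,0,0,-1,0.2,-0.8,0,0,-1,0.2,-0.8,0,0.1,-1,0.2,-0.8,0,0.2,-1,0.2,-0.8,0,0.3,-1,0.2,-0.8,0,0.4,-1,0.2,-0.8,0,0.5,-1,0.2,-0.8,0,0.5]

```text
clock: 29.55
ee_pos: [0.5296, 0.1621, 0.2048]
ee_rot: [0.377, -3.119, -0.0]
contact_force: [-2.1, 1.1, 1.8]
finger_gap: 0.0168
```

```bash
python3 -c "
from h import *
slip('w15.png')"
```

```text
0.218 [87 84 80 74 65 56 49 45 46 52 63 74 82 85 88 89 89 89 89 89 89 89 89 89
 90 90 90 90 90 90 90 90 90 89 90 90 90 90 90 90 90]
0.189 [81 85 88 89 89 88 85 76 59 47 48 62 78 86 87 87 87 88 88 88 88 88 89 88
 88 87 87 87 87 87 86 84 83 82 82 79 73 63 52 49 48]
knob az -38.697554422337 thimble az -31.707118080197354 slip deg 6.990436342139645 F [-2.0901  1.0891  1.8207] q6 -1.5812634354634976 tcp [0.5296 0.1621 0.2048] t 29.55
```

Emit:
carry_out:
  increments: [-1,0,0,0,0.1,-1,0,0,0,0.2,-1,0,0,0,0.3,-1,0,0,0,0.4,-1,0,0,0,0.5,-1,0,0,0,0.5]

```text
clock: 30.1
ee_pos: [0.5296, 0.1621, 0.2048]
ee_rot: [-0.401, -3.116, -0.0]
contact_force: [-2.6, 1.2, 2.5]
finger_gap: 0.0164
```

```bash
python3 -c "
from h import *
slip('w16.png')"
```

```text
0.218 [97 96 94 89 83 73 63 53 49 50 57 69 82 90 95 97 97 97 97 98 98 98 98 98
 98 98 99 99 99 98 99 99 99 99 99 99 99 99 98 99 99]
0.189 [83 89 92 93 94 95 96 90 78 62 55 63 79 91 95 96 96 95 95 95 96 96 97 97
 96 96 97 97 98 97 97 96 95 95 93 88 77 66 57 55 55]
knob az -35.51350809423324 thimble az -30.14463981537235 slip deg 5.368868278860887 F [-2.6154  1.242   2.4745] q6 -1.0844128568370996 tcp [0.5296 0.1621 0.2048] t 30.1
```

Emit:
carry_out:
  increments: [-1,0,0,0,0.1,-1,0,0,0,0.2,-1,0,0,0,0.3,-1,0,0,0,0.4,-1,0,0,0,0.4]

```text
clock: 30.57
ee_pos: [0.5296, 0.1621, 0.2048]
ee_rot: [-1.01, -2.975, -0.0]
contact_force: [-2.3, 1.4, 2.8]
finger_gap: 0.0166
```

```bash
python3 -c "
from h import *
slip('w17.png')"
```

```text
0.218 [94 94 93 92 89 83 75 64 54 47 46 50 61 73 83 90 92 93 93 94 94 94 94 94
 94 93 94 94 94 95 95 95 95 95 95 95 95 95 94 94 94]
0.189 [73 80 86 88 89 89 89 88 83 70 54 50 60 76 86 89 90 90 90 90 91 91 92 92
 93 93 93 93 94 93 94 94 93 92 91 86 75 64 55 50 50]
knob az -31.12212666366128 thimble az 56.090051417711685 slip deg 87.21217808137297 F [-2.3386  1.3711  2.7707] q6 -0.6860740268073185 tcp [0.5296 0.1621 0.2048] t 30.5667
```

Emit:
carry_out:
  increments: [-1,0,0,0,0.1,-1,0,0,0,0.2,-1,0,0,0,0.3,-1,0,0,0,0.4,-1,0,0,0,0.4]

```text
clock: 31.03
ee_pos: [0.5296, 0.1621, 0.2048]
ee_rot: [-1.579, -2.716, -0.0]
contact_force: [-3.5, 1.2, 2.8]
finger_gap: 0.0166
```

```bash
python3 -c "
from h import *
slip('w18.png',lim=(-60,42))"
```

```text
0.218 [97 97 97 97 96 94 90 84 73 62 52 48 49 57 67 78 86 92 94 95 96 96 96 96
 97 97 97 97 97 97 97 97 97 97 97]
0.189 [67 75 83 89 92 94 94 93 91 84 70 57 55 65 81 89 91 91 92 92 92 93 92 93
 94 95 95 94 95 95 95 95 96 96 95]
knob az -26.15381236219712 thimble az -25.16557406482917 slip deg 0.9882382973679498 F [-3.4978  1.1844  2.8342] q6 -0.2869338814093972 tcp [0.5296 0.1621 0.2048] t 31.0333
```

Emit:
carry_out:
  increments: [-1,0,0,0,0.1,-1,0,0,0,0.2,-1,0,0,0,0.3,-1,0,0,0,0.4,-1,0,0,0,0.4]

```text
clock: 31.5
ee_pos: [0.5296, 0.1621, 0.2048]
ee_rot: [-2.087, -2.348, -0.0]
contact_force: [-3.2, 0.9, 4.2]
finger_gap: 0.0168
```

```bash
python3 -c "
from h import *
slip('w19.png',lim=(-60,42))"
```

```text
0.218 [94 94 95 95 94 94 94 92 88 80 69 59 50 48 50 58 68 78 85 89 92 93 93 94
 94 94 94 94 94 94 94 94 94 94 94]
0.189 [ 59  66  74  84  90  91  91  91  92  93  94 101 113 110  87  69  80 110
 132 141 144 143 140 137 130 119 108 102  98  96 100 109 111 105  98]
knob az -20.73634091355797 thimble az -57.326271190140254 slip deg -36.58993027658228 F [-3.1507  0.9058  4.1909] q6 0.11258345200553652 tcp [0.5296 0.1621 0.2048] t 31.5
```

Emit:
carry_out:
  increments: [-1,0,0,0,0.1,-1,0,0,0,0.2,-1,0,0,0,0.3,-1,0,0,0,0.3]

```text
clock: 31.88
ee_pos: [0.5296, 0.1621, 0.2048]
ee_rot: [-2.414, -2.01, -0.0]
contact_force: [-3.9, 2.4, 3.6]
finger_gap: 0.0169
```

```bash
python3 -c "
from h import *
slip('w20.png',lim=(-60,57))"
```

```text
0.218 [96 95 95 95 95 95 95 94 93 88 80 68 58 50 48 51 58 68 76 83 88 91 92 93
 94 94 94 94 94 93 93 93 93 93 93 93 93 93 93 93]
0.189 [ 54  60  69  79  87  91  92  95 105 119 134 147 153 156 159 159 159 155
 144 117  85  75  98 129 144 148 147 142 139 141 140 133 118 104  95  95
 100 102  90  73]
knob az -17.73008818875546 thimble az -53.77218410162697 slip deg -36.04209591287151 F [-3.9359  2.3765  3.5656] q6 0.4123802439568605 tcp [0.5296 0.1621 0.2048] t 31.8833
```

Emit:
carry_out:
  increments: [-1,0,0,0,0.1,-1,0,0,0,0.2,-1,0,0,0,0.3,-1,0,0,0,0.4,-1,0,0,0,0.5,-1,0,0,0,0.5,-1,0,0,0,0.5]

```text
clock: 32.52
ee_pos: [0.5296, 0.1621, 0.2048]
ee_rot: [-2.833, -1.357, -0.0]
contact_force: [-3.8, 2.0, 4.3]
finger_gap: 0.0171
```

```bash
python3 -c "
from h import *
slip('w21.png',lim=(-60,57))"
```

```text
0.218 [ 86  87  91  97 110 124 137 145 149 147 141 125 103  79  64  58  64  81
 100 118 131 139 145 148 150 151 151 151 151 151 151 150 149 147 145 142
 140 137 134 128]
0.189 [ 47  49  53  60  70  79  85  89  98 115 135 147 150 149 146 146 147 150
 151 149 146 145 144 145 145 146 144 133 105  75  65  82 111 129 135 135
 131 127 118 104]
knob az -14.704239114858886 thimble az -52.420040447201096 slip deg -37.71580133234221 F [-3.835   1.9605  4.3005] q6 0.9078935702752323 tcp [0.5296 0.1621 0.2048] t 32.5167
```

Emit:
carry_out:
  increments: [-0.7,0,0,0,0,-0.5,0,0,0,0,-0.3,0,0,0,0,0,0,0,0,0,0.1,0,0,0,0,0.1,0,0,-20,0,0.1,0,0,-50,0,0.1,0,0,-85,0,0.1,0,0,-85,0,0.1,0,0,-85,0,0.1,0,0,-85,0]

```text
clock: 33.48
ee_pos: [0.5297, 0.1619, 0.2891]
ee_rot: [-2.838, -1.346, 0.001]
contact_force: [-0.2, 0.3, -0.4]
finger_gap: 0.047
```

Run:
```python
from h import *
slip('w22.png',K=(.530,.1615),lim=(-60,60))
s=bot.sense();print(s["ee_pos"],s["contact_force"])
save("side","s22.png");save("top","t22.png")
# stand/pin shift since the release picture and since start: phase correlation on patches
f=lambda n:cv2.cvtColor(cv2.imread("pics/"+n),cv2.COLOR_BGR2GRAY).astype(np.float32)
for a,b,(x0,y0,x1,y1) in(("side0.png","raw_s22.png",(335,215,372,245)),("top0.png","raw_t22.png",(236,205,296,238)),("raw_s7.png","raw_s22.png",(300,200,350,245))):
    A,B=f(a)[y0:y1,x0:x1],f(b)[y0:y1,x0:x1];print(a,cv2.phaseCorrelate(A,B,cv2.createHanningWindow((x1-x0,y1-y0),cv2.CV_32F)))
```

```text
0.218 [146 147 148 149 149 149 149 149 149 148 146 144 138 130 121 109  98  92
  88  92  96 104 114 120 126 133 137 140 142 143 145 146 146 146 147 147
 147 147 148 148 148]
0.189 [ 97 104 109 115 120 122 125 127 129 132 134 137 139 140 139 138 138 138
 139 140 140 138 136 133 131 129 128 126 120 110  96  86  85  91  98 102
 102 104 104 102 100]
knob az -4.66369909009921 thimble az 39.180078993029134 slip deg 43.84377808312834 F [-0.2386  0.2992 -0.4397] q6 0.914865593288319 tcp [0.5297 0.1619 0.2891] t 33.4833
[0.5294 0.1619 0.2883] [-0.2184 -0.1136  0.083 ]
side0.png ((-0.01716998348664589, 0.03310592162912229), 1.011762937605381)
top0.png ((0.09917198005205563, -0.1634851277237459), 0.8024275280811168)
raw_s7.png ((-0.002519277907392592, 0.4799154649842272), 0.9789735440678067)
```

Run:
```python
from h import *
import scipy.ndimage as nd
O=np.array([.5300,.1615,0])
ex=np.array([np.cos(.11),np.sin(.11),0]);ey=np.array([-ex[1],ex[0],0])
for nm in("top","side"):
    c=calibration(nm);g=cv2.cvtColor(cv2.imread("pics/raw_%s22.png"%nm[0]),cv2.COLOR_BGR2GRAY).astype(np.float32)
    for y in(50,60,70,80,90,96,104,-42,-50):
        xs=np.arange(-14,15,2)
        q=proj(c,[O+ex*x/1e3+ey*y/1e3+[0,0,.056] for x in xs])
        print(nm,y,nd.map_coordinates(g,[q[:,1],q[:,0]],order=1).astype(int))
```

```text
top 50 [42 33 26 25 31 66 68 31 22 23 32 27 23 19 16]
top 60 [17 18 24 37 45 47 41 36 30 27 35 41 44 45 47]
top 70 [25 26 25 23 24 32 40 46 48 49 48 46 44 56 84]
top 80 [119  68  45  38  46  49  50  49  47  39  21  19  37  80 119]
top 90 [53 52 52 53 55 57 58 56 55 56 53 56 69 91 98]
top 96 [41 48 53 54 52 50 49 50 51 52 52 53 53 53 53]
top 104 [143 143 143 144 147 148 146 144 139 136 136 136 134 132 135]
top -42 [139 135 131 141 149 144 143 144 145 143 142 143 142 141 142]
top -50 [140 140 140 140 140 140 140 140 140 141 140 139 140 140 140]
side 50 [188 181 158 110 108 134 151 162 169 161 126  76  69  72  74]
side 60 [187 186 157 108 111 132 153 161 166 171 177 135  62  67  72]
side 70 [186 179 149 113 105 135 152 163 165 169 177 189 180 157  93]
side 80 [188 187 156  93 109 133 152 161 168 175 183 187 188 189 187]
side 90 [190 189 187 176 166 152 159 172 172 176 184 185 187 188 188]
side 96 [189 189 189 188 188 188 184 185 188 188 187 186 187 187 187]
side 104 [191 189 189 190 189 187 187 187 187 187 185 185 185 184 185]
side -42 [ 91  90  90  90 112 136 155 165 165 154 145 125 111 131 113]
side -50 [ 93  92  87  95 114 137 155 167 169 144 112 133 117  97  76]
```

```bash
python3 -c "
from bench import order;print(order.hand_in())"
```

```text
the job is handed in; nothing more can be done
None
```

The pivot pin is clamped in the V-block under the spindle, and I handed the job in at about 33.6 s of the 72 s. No verdict was reported.

**What I did:** I gripped the long pin at its left (+y) end and slid it along the groove under the raised spindle. I felt for the groove walls with the wrist force, seated the pin and let go. Then I turned only the ratchet knob clockwise, about 5 rad in two grips, and backed off with the fingers open.

**Last checks:**
- **Ratchet slip:** the knob mark leads the thimble mark by about 44° measured directly, or about 49° after correcting for centring. That is roughly 1.5 clicks, above the 0.4 rad (23°) minimum and short of a quarter turn.
- **Pin position:** in the side view, the brightness across the pin matches on both sides of the block. That puts it along the groove to within about 0.015 rad, with its middle roughly 18–24 mm from the spindle.
- **Stand:** it shifted less than 0.2 pixel (under 1 mm) since the start, in both the side and top views.
- **Robot:** it is clear of everything, and the contact force reads only noise.

**Failed, disagreed or not measured:**
- The wrist torque was too noisy to show the ratchet slipping, so I relied on the marks alone.
- Early estimates of the micrometer's position differed by several millimetres. I settled it by touching the groove walls and viewing the knob up close.
- One image comparison, from letting go of the pin to the end, showed 0.5 pixel of vertical change near the block. I put this down to the spindle and shadows but did not confirm it.
- The arm blocked the final top view of the pin.
- The clamping force was not measured; it is inferred from the ratchet having slipped.

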